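# Seat the lids of sample jars in the bench lid press

### The job

A jar has broken on the lid press: with the scraper block in the gripper, sweep all the glass chips off the press's plate into the chip pan without the fingers touching any chip. Then stand every jar from the steel tray on the plate, push the carriage fully home, press the plunger through its soft first stop right down to the second stop so that every lid is fully home, and let the plunger come back up. Finally move the jars, upright, into the divided crate, leave the emptied carriage pushed fully home, the scraper standing on its rest and the chips in the pan, and do not disturb anything else on the bench.

Things in the scene. Friction and masses are not known exactly. Their poses are not given: they have to be found in the camera images.
- press: Fixed lid press: grey base 12 mm high, two columns (20 mm thick, y = +-122 mm), crosshead 50 (x) x 285 (y) mm, 166 to 192 mm up. Origin on the bench under the plunger's axis; x points away from the loading side, y along the columns. The pressing pad, 50 x 190 mm, hangs 118 mm up over x = y = 0; jars must be under it within 24 mm in x and 88 mm in y.
- carriage (a joint): Carriage slide, m: 0 = home under the pad, 0.14 = out to -x; 2 N friction, stays put. Flat rimless steel plate 80 (x) x 200 (y) mm, top 28 mm above the bench, centre at x = -q in the press's frame; jars fit at y = -70, 0, 70 mm. Black knob in front at x = -q - 95 mm, y = 0: stem 18 mm thick, 22 to 56 mm up, cap 24 mm thick up to 66 mm, on an apron 22 mm high.
- platen (a joint): First part of the plunger's stroke, m, downwards: 0 = up, 0.016 = soft first stop. Sprung: 3 N at the start, 6 N at the first stop. The plunger is the black palm knob, 56 mm wide and 28 mm high, above the crosshead on the press's axis; its top is 252 mm above the bench when up, 236 mm at the first stop and 228 mm at the second.
- plunger (a joint): Rest of the plunger's stroke beyond the first stop, m, downwards: 0 to 0.008 = second stop. Stiffer: starts to move at 10 N, takes 15 N at the end, plus up to 1.5 N for each jar whose lid is being seated (under 22 N in all). It springs back up when let go.
- pan: Fixed chip pan: open steel box 150 (x) x 100 (y) mm, 22 mm high, wall 3 mm, origin under its centre. It stands at the +y or the -y end of the pulled-out plate (varies), about 5 mm from the plate's end and 6 mm below its top, so that chips pushed along the plate and off that end drop in.
- rest: The scraper's rest, fixed: flat grey plastic plate 100 (x) x 80 (y) x 3 mm at the other end of the pulled-out plate from the pan; origin under its centre.
- scraper: Scraper block: white foot with a rubber lip, 46 (x) x 88 (y) x 18 mm, with a wooden upright grip 22 (x) x 60 (y) mm on it, up to 58 mm high. Origin at the centre of its underside; about 150 g. Grip it across x; sweep with its 88 mm long faces. It starts standing on its rest, long side along the rest's x, and goes back so.
- jarA: Squat amber glass jar, 50 mm in diameter, straight up to 46 mm, white push-on lid 49 mm wide; 72 mm high with the lid loose, 66 mm with it home. Origin at the centre of its underside, z up; about 135 g. Starts in a fixed steel tray (270 x 110 mm, rim 12 mm, floor 3 mm thick, long side along world x) on the side opposite the crate; may be absent. The jars are alike.
- jarA_lid (a joint): How far the lid of jarA is pressed on, m: 0 = loose on top, 0.006 = fully home. Friction 1.2 N.
- jarB: Squat amber glass jar, 50 mm in diameter, straight up to 46 mm, white push-on lid 49 mm wide; 72 mm high with the lid loose, 66 mm with it home. Origin at the centre of its underside, z up; about 135 g. Starts in a fixed steel tray (270 x 110 mm, rim 12 mm, floor 3 mm thick, long side along world x) on the side opposite the crate; may be absent. The jars are alike.
- jarB_lid (a joint): How far the lid of jarB is pressed on, m: 0 = loose on top, 0.006 = fully home. Friction 1.2 N.
- jarC: Squat amber glass jar, 50 mm in diameter, straight up to 46 mm, white push-on lid 49 mm wide; 72 mm high with the lid loose, 66 mm with it home. Origin at the centre of its underside, z up; about 135 g. Starts in a fixed steel tray (270 x 110 mm, rim 12 mm, floor 3 mm thick, long side along world x) on the side opposite the crate; may be absent. The jars are alike.
- jarC_lid (a joint): How far the lid of jarC is pressed on, m: 0 = loose on top, 0.006 = fully home. Friction 1.2 N.
- chip1: Chip of amber glass, about 30 x 20 mm, 8 mm thick, 13 g; origin at the centre of its underside. Starts on the pulled-out plate; may be absent. Not to be touched with the fingers.
- chip2: Chip of amber glass, about 30 x 20 mm, 8 mm thick, 13 g; origin at the centre of its underside. Starts on the pulled-out plate; may be absent. Not to be touched with the fingers.
- chip3: Chip of amber glass, about 30 x 20 mm, 8 mm thick, 13 g; origin at the centre of its underside. Starts on the pulled-out plate; may be absent. Not to be touched with the fingers.
- crate: Fixed white plastic crate for the finished jars: 270 (x) x 110 (y) mm, walls 14 mm high and 4 mm thick, floor 4 mm thick, two cross walls making three compartments about 84 mm long, centred at x = -88, 0 and 88 mm; origin under its centre. It stands on the left or the right of the bench; the jars' tray has the other side.
- tuberack: White foam rack of sample tubes, 200 x 95 mm, 100 mm high; bystander, to be left alone. Origin at the centre of its underside.
- reagent: Amber reagent bottle, 72 mm thick, 150 mm high; bystander, to be left alone. Origin at the centre of its underside.
- washbottle: White wash bottle, 68 mm thick, 172 mm high; bystander, to be left alone. Origin at the centre of its underside.
- tipbox: Box of pipette tips, 128 x 88 x 64 mm; bystander, to be left alone. Origin at the centre of its underside.
- timer: Square bench timer, 75 x 75 x 22 mm; bystander, to be left alone. Origin at the centre of its underside.
- labels: Flat paper box of labels, 110 x 70 x 28 mm; bystander, to be left alone. Origin at the centre of its underside.
- beaker: Clear plastic beaker, 72 mm thick, 70 mm high; bystander, to be left alone. Origin at the centre of its underside.
Not all that is in view belongs to the job. What is shaped like the jarC but purple or red is not meant.

How it is judged:
By the outcome, as a careful person would: the job done as asked, in the order asked, and still so for the second after the job is handed in, with the robot touching nothing.
Of jarA, jarB, jarC only 2 to 3 are there at a start; the rules pass over those that are not, and their reading is None.
Of chip1, chip2, chip3 only 2 to 3 are there at a start; the rules pass over those that are not, and their reading is None.
At some moment in a run one of scraper may be knocked a few centimetres aside while the robot is not near it.
Once in a run the grip may slacken for a moment while it holds something.
It also fails if it takes over 210 s, if anything falls off the work surface, if the arm or the gripper's body presses on something with over 40 N, if the wrist force passes 120 N, or if a joint passes its speed limit or range.

### The arm

A 7-joint arm with a two-finger parallel gripper is mounted at the origin on the work surface. World frame = base frame: x ahead of the robot, y to its left, z up, the work surface at z = 0. Lengths are in m, angles in rad, forces in N, time in s.
With the tool pointing down it reaches from about 0.4 to 0.75 m from the base axis. Payload 19.5 kg.
Tool frame: the origin (TCP) lies at the very end of the fingers, on their centre line; the grasp point (between the pads) lies bot.grip_point_offset behind it (bot.grip_point_offset is the distance from the TCP to the grasp point, in m); z points along the fingers, y is the line along which they close (so a half turn about z gives the same grasp; the last joint's range is limited). The gripper opens to 85 mm and grips with 20 to 120 N. Pads are 22 mm wide; open, the fingers measure 114 mm over their backs; the gripper's body (76 mm by 85 mm) begins 54 mm behind the grasp point. The pads swing forward as they close: fully open they stand 13 mm farther back than shut.
Start: joints at [1.28, 0.707, -0.028, 1.485, 0.022, 0.951, -0.075], TCP at [0.142, -0.557, 0.231] pointing down, gripper open.
Joint ranges: [-2.71, 2.71], [-0.32, 2.16], [-1.57, 1.52], [0, 2.45], [-1.46, 4.6], [0, 2.02], [-2.83, 2.83]. Speed limits (rad/s): [1.89, 1.89, 2.57, 2.57, 3.01, 3.01, 3.01].

### API

Orientations are given as a 3x3 rotation matrix whose columns are the frame's x, y, z axes.
In Python, from bench import readout, eyes, order, bot gives the robot as it stands.
- The arm moves only by the tool step_arm, never from a script. Its argument "deltas" is a list of rows, each a list of 5 numbers: the opening, from -1 (shut) to 1 (fully open), then the shift along the tool's x, y, z in mm, then the turn about the tool's z in rad. In form: [[hand, x, y, z, roll], ...]. A call has 1 to 20 rows; each row shifts and turns the commanded pose from where the row before left it, along the tool's axes as they then stand; what a row does not reach is not made up. A row lasts 1/12 s, in which the tool goes at most 41.7 mm and 7.16 degrees, less where a joint would pass 70% of its speed; a pose out of reach is approached as far as the arm can. A call is refused whole if a number of a shift passes 41.7 or a number of a turn 0.125, either way. A call with a gripper value outside its range is refused whole. The fingers move at their own pace and stop on an object; "force" is the grip in N (left out, the last holds). Time passes only in rows, so rows that do not move let the fingers close. It gives the time, the measured TCP pose, the force, the opening and the grip force at its end, in the units of the state.
- readout.observe(): the state, without advancing time (a new reading comes with each control period).
- eyes.read_camera(name): name is "side" or "top" or "wrist"; returns a dict with "image" (400x640x3 uint8, red, green, blue), "depth" (400x640 float32, m along the optical axis (not along the pixel's ray), 0 where there is no reading), "intrinsics" (3x3 intrinsics, pixels), "camera_from_world" (4x4, takes a point from world to camera coordinates); the wrist camera has in their place "hand_eye" (4x4, takes a point from camera to tool coordinates, whose origin is the TCP and whose axes are the flange's). Camera axes: x right, y up, looking along -z (the intrinsics and any distortion apply to the point x, -y, -z); pixel columns grow to the right and rows downward; lengths in m; the calibration is good to about 2 mm. A picture is of the moment at which its call begins: read the wrist's pose just before it.
- order.job_done(): hands the job in; it is judged then, once.
The state is a dict: "time": time; "joint_pos": joint angles; "dq": joint speeds; "joint_torque": joint torques, N m; "position": TCP position; "eef_rot": TCP orientation; "force": force on the tool from outside, world axes, zero at the start; "wrist_torque": the same for the moment, N m; "grip_width": finger opening in m; "finger_force": force on a finger pad.
Only numpy, scipy, OpenCV 4.12 (cv2) and the standard library are available. Lean on these libraries where they do the work, as an engineer would, in place of code of your own. Each camera call takes 0.05 s, during which the arm holds its last target. There are 200 camera calls.

## Working session

There is one attempt and no reset: what is moved stays moved. The work goes in short steps, Python scripts to look and compute and a tool call to move; the robot and the scene stay as the last step left them, time stands still between calls to the robot, and variables do not carry over. Pictures are saved under pics/ and viewed, at most 14 in all, crops included, and the job is handed in when it is done.

Besides the shell and the picture viewer there is one more tool, called after ">>>" in YAML: its name, and indented under it one key for each argument. step_arm: Moves the arm, as the interface text tells. Its arguments: {"type":"object","properties":{"deltas":{"type":"array","items":{"type":"array","items":{"type":"number"}}},"force":{"type":"number"}},"required":["deltas"]}

```bash
mkdir -p pics; cat > h.py <<'E'
import numpy as np, cv2
from bench import readout, eyes, order, bot
def snap(name,save=None):
    s=readout.observe(); c=eyes.read_camera(name); c['s']=s
    if name=='wrist':
        T=np.eye(4);T[:3,:3]=np.array(s['eef_rot']);T[:3,3]=s['position']
        c['wfc']=T@np.array(c['hand_eye'])
    else: c['wfc']=np.linalg.inv(np.array(c['camera_from_world']))
    if save: cv2.imwrite('pics/'+save,c['image'][:,:,::-1])
    return c
def ray(c,u,v):
    K=np.array(c['intrinsics']); d=np.array([(u-K[0,2])/K[0,0],-(v-K[1,2])/K[1,1],-1.])
    return c['wfc'][:3,3],c['wfc'][:3,:3]@d
def onz(c,u,v,z):
    o,d=ray(c,u,v); return o+d*(z-o[2])/d[2]
def cloud(c):
    K=np.array(c['intrinsics']);h,w=c['depth'].shape
    u,v=np.meshgrid(np.arange(w),np.arange(h));D=c['depth']
    p=np.stack([(u-K[0,2])/K[0,0]*D,-(v-K[1,2])/K[1,1]*D,-D],-1)
    P=p@c['wfc'][:3,:3].T+c['wfc'][:3,3]; P[D==0]=np.nan
    return P
E
python3 - <<'E'
from h import *
a=snap('top','top0.png'); b=snap('side','side0.png')
print(a['s'],bot.grip_point_offset)
for c in(a,b): print(c['wfc'].round(3).tolist(),c['intrinsics'])
print([x for x in dir(bot) if x[0]!='_'])
E
```

```text
{'time': 0.0, 'joint_pos': array([ 1.28034169,  0.70707647, -0.02762075,  1.48498997,  0.02199221,
        0.95088986, -0.07552901]), 'dq': array([-0.00028695,  0.00022764,  0.00030889,  0.00062993, -0.00117397,
       -0.00176606,  0.00080888]), 'joint_torque': array([ 8.69391624e-04, -8.83202720e+01,  1.23469971e+00, -2.36160868e+01,
        1.69082684e-02,  6.50119749e-03,  2.56650168e-05]), 'position': array([ 0.14150323, -0.5570519 ,  0.23084478]), 'eef_rot': array([[ 9.69227342e-01,  2.46167174e-01, -2.85256955e-04],
       [ 2.46167338e-01, -9.69226803e-01,  1.02247809e-03],
       [-2.47781445e-05, -1.06123467e-03, -9.99999437e-01]]), 'force': array([ 1.43260079,  0.16285709, -0.3086349 ]), 'wrist_torque': array([ 0.03270478, -0.01421227, -0.03535842]), 'finger_force': 0.0, 'grip_width': 0.08496042924630444} 0.0187
[[0.001, 0.993, -0.119, 0.379], [-1.0, -0.001, -0.015, 0.0], [-0.015, 0.119, 0.993, 1.554], [0.0, 0.0, 0.0, 1.0]] [[432.0820663    0.         321.96615201]
 [  0.         432.0820663  209.23318735]
 [  0.           0.           1.        ]]
[[-0.79, 0.458, -0.407, 0.009], [-0.613, -0.573, 0.544, 0.748], [0.016, 0.679, 0.734, 1.018], [0.0, 0.0, 0.0, 1.0]] [[418.16669841   0.         315.76359101]
 [  0.         418.16669841 197.23675436]
 [  0.           0.           1.        ]]
['MotionError', 'grip_point_offset']
```

View pics/top0.png

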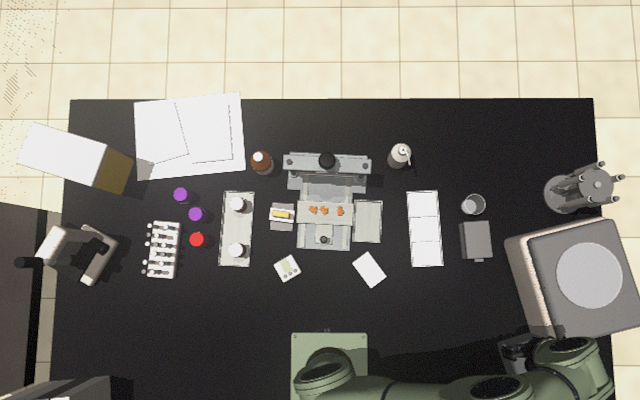

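View pics/side0.png

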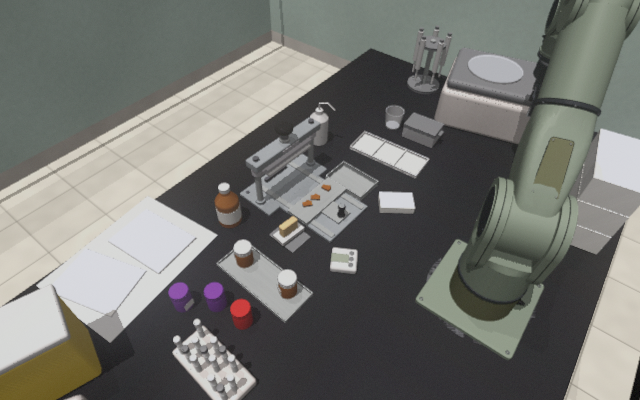

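The top view shows white-lidded jars at (237,204) and (236,250) in the tray. Lookalikes are two purple (180,194), (196,214) and one red (197,240), all outside the tray; the reagent bottle (262,160) is also amber. The scraper is at (282,213), with chips at (314,210), (324,210) and (340,211). The pan is at (368,221), the crate at (424,228) and the press crosshead at (327,162). I choose the two white-lidded jars in the tray.

```bash
python3 - <<'E'
from h import *
a=snap('top'); im=a['image']; P=cloud(a)
cv2.imwrite('pics/topc.png',cv2.resize(im[135:285,210:450],None,fx=3.3,fy=3.3,interpolation=cv2.INTER_CUBIC)[:,:,::-1])
hsv=cv2.cvtColor(im,cv2.COLOR_RGB2HSV)
# chips
m=cv2.inRange(hsv,(5,130,120),(25,255,255)); 
n,l,st,ce=cv2.connectedComponentsWithStats(m)
for i in range(1,n):
    if st[i,4]>8 and 210<ce[i][0]<450: print('orange',ce[i].round(1),st[i,4],onz(a,*ce[i],.036).round(3),np.nanmedian(P[l==i],0).round(3))
def band(u0,u1,v0,v1,z0,z1,name):
    Q=P[v0:v1,u0:u1]; k=(Q[...,2]>z0)&(Q[...,2]<z1); vv,uu=np.nonzero(k)
    if len(uu)==0: print(name,'none');return
    q=Q[k]; r=cv2.minAreaRect(q[:,:2].astype(np.float32)*1000)
    print(name,len(q),q.mean(0).round(3),np.round(r[0],0),np.round(r[1],0),round(r[2],1))
band(222,255,190,218,.06,.085,'jar1'); band(222,255,238,262,.06,.085,'jar2')
band(270,296,200,228,.045,.07,'grip'); band(270,296,200,228,.012,.07,'scraper')
band(300,352,195,228,.022,.036,'plate'); band(312,334,229,248,.05,.08,'knob')
band(280,374,145,180,.15,.20,'cross'); band(312,342,145,175,.23,.27,'palm')
band(354,384,196,246,.015,.03,'pan'); band(402,446,185,270,.009,.02,'crate'); band(216,256,185,270,.008,.02,'tray')
E
```

```text
orange [255.4 163.9] 67 [0.724 0.262 0.036] [0.706 0.251 0.108]
orange [313.1 208.9] 36 [0.561 0.054 0.036] [0.561 0.055 0.034]
orange [323.8 209.7] 35 [0.559 0.016 0.036] [0.558 0.016 0.035]
orange [339.9 210.6] 36 [ 0.555 -0.041  0.036] [ 0.554 -0.041  0.035]
jar1 163 [0.576 0.322 0.073] [576. 321.] [47. 46.] 89.8
jar2 172 [0.416 0.32  0.073] [416. 321.] [48. 47.] 1.0
grip 110 [0.541 0.169 0.059] [542. 169.] [59. 22.] 81.3
scraper 305 [0.54  0.167 0.034] [541. 169.] [87. 47.] 82.3
plate 1051 [0.547 0.01  0.028] [544.  11.] [182.  93.] 89.4
knob 16 [0.454 0.021 0.062] [454.  21.] [21. 17.] 0.4
cross 1238 [0.685 0.007 0.189] [688.   7.] [284.  52.] 86.5
palm 243 [0.687 0.007 0.247] [688.   7.] [54. 50.] 0.2
pan 96 [ 0.528 -0.152  0.02 ] [ 520. -139.] [ 97. 150.] 88.9
crate 319 [ 0.496 -0.342  0.013] [ 495. -345.] [270. 122.] 3.1
tray 245 [0.495 0.329 0.011] [498. 331.] [117. 276.] 87.7
```

View pics/topc.png

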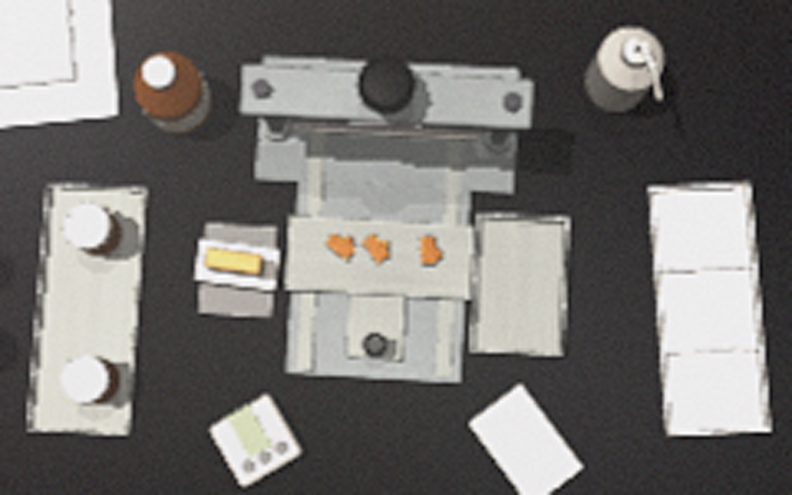

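The enlarged crop confirms both jars are in the tray with loose white lids, and three chips are on the plate. The pan is at the −y end and the scraper on its rest is at the +y end. Next: turn the tool and rise, then look from close by.

```bash
cat >> h.py <<'E'
YAW=np.radians(-3.5); PC=np.array([.688,.007]); PX=np.array([np.cos(YAW),np.sin(YAW)]); PY=np.array([-PX[1],PX[0]])
def w2p(p): d=np.array(p[:2])-PC; return np.array([d@PX,d@PY])
def p2w(x,y): return PC+x*PX+y*PY
def need(x,y,z,yawx=None):
    "total tool-frame shift mm and turn (turn done last)"
    s=readout.observe();R=np.array(s['eef_rot']); d=R.T@(np.array([x,y,z])-s['position'])*1000
    yaw=np.arctan2(R[1,0],R[0,0]); t=None if yawx is None else -((np.radians(yawx)-yaw+np.pi)%(2*np.pi)-np.pi)
    print('need',d.round(1),'turn',None if t is None else round(t,3),'| pos',np.round(s['position'],4),'yaw',round(np.degrees(yaw),1),'F',np.round(s['force'],1),'w',round(s['grip_width'],4),'t',round(s['time'],1))
E
```

>>> step_arm:
  deltas:
    - [1, 0, 0, -10, -0.097]
    - [1, 0, 0, -10, -0.097]
    - [1, 0, 0, -10, -0.097]
    - [1, 0, 0, -10, -0.097]
    - [1, 0, 0, -10, -0.097]
    - [1, 0, 0, -10, -0.097]
    - [1, 0, 0, -10, -0.097]
    - [1, 0, 0, -10, -0.097]
    - [1, 0, 0, -10, -0.097]
    - [1, 0, 0, -10, -0.097]
    - [1, 0, 0, 0, -0.097]
    - [1, 0, 0, 0, -0.097]
    - [1, 0, 0, 0, -0.097]
    - [1, 0, 0, 0, 0]

```text
time: 1.32
position: [0.1414, -0.5572, 0.3311]
eef_rot: [[0.056, 0.998, -0.0], [0.998, -0.056, 0.001], [0.001, -0.0, -1.0]]
force: [-0.3, 0.2, 0.0]
grip_width: 0.0852
finger_force: 0.0
```

>>> step_arm:
  deltas:
    - [1, 20, 20, 0, 0]
    - [1, 30, 30, 0, 0]
    - [1, 30, 30, 0, 0]
    - [1, 30, 30, 0, 0]
    - [1, 32, 30, 0, 0]
    - [1, 35, 30, 0, 0]
    - [1, 35, 30, 0, 0]
    - [1, 35, 30, 0, 0]
    - [1, 35, 25, 0, 0]
    - [1, 35, 20, 0, 0]
    - [1, 35, 17, 0, 0]
    - [1, 35, 10, 0, 0]
    - [1, 35, 10, 0, 0]
    - [1, 35, 10, 0, 0]
    - [1, 35, 0, 0, 0]
    - [1, 35, 0, 0, 0]
    - [1, 35, 0, 0, 0]
    - [1, 30, 0, 0, 0]
    - [1, 29, 0, 0, 0]
    - [1, 15, 0, 0, 0]

```text
time: 2.98
position: [0.4881, 0.0477, 0.3314]
eef_rot: [[0.062, 0.998, -0.0], [0.998, -0.062, 0.001], [0.001, -0.0, -1.0]]
force: [-0.4, 0.6, -0.2]
grip_width: 0.0855
finger_force: 0.0
```

```bash
python3 - <<'E'
from h import *
need(.5,.09,.33,86.5)
c=snap('wrist','w1.png'); need(.5,.09,.33,86.5)
print(c['hand_eye'])
E
```

```text
need [42.9  9.3  1.4] turn -0.001 | pos [0.4881 0.0477 0.3314] yaw 86.5 F [-0.4  0.6 -0.2] w 0.0855 t 3.0
need [41.3  9.4  1.5] turn 0.001 | pos [0.4882 0.0493 0.3314] yaw 86.6 F [-0.5  4.6 -0.2] w 0.0853 t 3.0
[[-6.82330949e-05  9.61995132e-01  2.73066587e-01  6.89939054e-02]
 [ 9.99999868e-01 -7.34530139e-05  5.08647100e-04 -5.16051505e-04]
 [ 5.09373598e-04  2.73066586e-01 -9.61995000e-01 -1.42709119e-01]
 [ 0.00000000e+00  0.00000000e+00  0.00000000e+00  1.00000000e+00]]
```

View pics/w1.png

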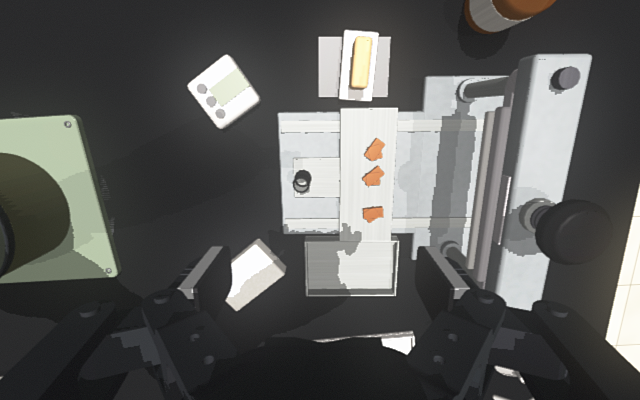

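The wrist view shows the scraper's wooden grip at (361,62) on its rest, which spans (318–390, 37–97). The chips are at (374,149), (373,176) and (373,214) on the plate, the knob is at (302,181) and the pan at (350,268). The scraper's long side runs along world y here.

```bash
python3 - <<'E'
from h import *
c=snap('wrist'); P=cloud(c); im=c['image']
hsv=cv2.cvtColor(im,cv2.COLOR_RGB2HSV)
def rect(k,name):
    q=P[k]; q=q[np.isfinite(q[:,0])]
    if len(q)<10: print(name,'none');return
    r=cv2.minAreaRect(q[:,:2].astype(np.float32)*1000); b=cv2.boxPoints(r)
    e=b[1]-b[0]; f=b[2]-b[1]; e=e if np.hypot(*e)>np.hypot(*f) else f
    print(name,len(q),np.round(r[0],1),np.round(r[1],1),'longdir',round(np.degrees(np.arctan2(e[1],e[0]))%180,1),'z',np.median(q[:,2]).round(4),'p',w2p(np.array(r[0])/1000).round(4))
def box(u0,u1,v0,v1,z0,z1):
    k=np.zeros(im.shape[:2],bool);k[v0:v1,u0:u1]=1; return k&(P[...,2]>z0)&(P[...,2]<z1)
rect(box(330,395,20,110,.05,.07),'grip'); rect(box(330,395,20,110,.012,.07),'scraper')
R=box(310,398,25,105,.001,.007); rect(R,'rest')
rect(box(335,402,104,245,.024,.034),'plate')
rect(box(300,402,236,300,.015,.025),'pan')
rect(box(285,320,165,200,.055,.075),'knob')
rect(box(510,600,40,330,.18,.20),'cross')
m=cv2.inRange(hsv,(5,130,120),(16,255,255)); m[:, :335]=0;m[:,405:]=0;m[:100]=0;m[240:]=0
n,l,st,ce=cv2.connectedComponentsWithStats(m)
for i in range(1,n):
    if st[i,4]>30: rect(l==i,'chip')
E
```

```text
grip 921 [542.6 169.3] [59.9 22.1] longdir 82.4 z 0.0607 p [-0.1551  0.1531]
scraper 2346 [557.5 163.8] [95.2 77. ] longdir 82.7 z 0.0221 p [-0.1398  0.1485]
rest 2568 [539.  174.7] [104.1 126.6] longdir 176.6 z 0.0029 p [-0.1589  0.1583]
plate 6380 [549.4  12.8] [203.7  81.4] longdir 86.5 z 0.0282 p [-0.1387 -0.0026]
pan 805 [ 522.2 -131.8] [109.5 150.7] longdir 177.5 z 0.0214 p [-0.1571 -0.1487]
knob 115 [455.2  20.2] [23.2 22. ] longdir 85.8 z 0.0635 p [-0.2332 -0.0011]
cross 11331 [689.6  25.4] [248.1  50.9] longdir 86.9 z 0.1919 p [0.0004 0.0185]
chip 238 [561.7  55.8] [28.  22.1] longdir 49.9 z 0.0363 p [-0.129  0.041]
chip 217 [559.2  16.1] [28.1 21.6] longdir 34.8 z 0.036 p [-0.1291  0.0012]
chip 194 [556.2 -39.1] [27.1 20. ] longdir 6.1 z 0.0361 p [-0.1287 -0.0541]
```

>>> step_arm:
  deltas:
    - [1, 20, 8, 10, 0]
    - [1, 20, 8, 20, 0]
    - [1, 20, 8, 20, 0]
    - [1, 20, 8, 20, 0]
    - [1, 20, 8, 20, 0]
    - [1, 23, 7, 20, 0]
    - [1, 0, 0, 20, 0.072]
    - [1, 0, 0, 20, 0]
    - [1, 0, 0, 20, 0]
    - [1, 0, 0, 20, 0]
    - [1, 0, 0, 20, 0]
    - [1, 0, 0, 20, 0]
    - [1, 0, 0, 0, 0]
    - [1, 0, 0, 0, 0]

```text
time: 4.25
position: [0.5427, 0.1635, 0.1012]
eef_rot: [[0.135, 0.991, -0.001], [0.991, -0.135, -0.001], [-0.001, -0.001, -1.0]]
force: [-0.3, -0.1, 1.0]
grip_width: 0.0853
finger_force: 0.0
```

```bash
python3 - <<'E'
from h import *
need(.5426,.1693,.030,82.4)
E
```

```text
need [ 5.8 -0.8 71.2] turn -0.003 | pos [0.5427 0.1635 0.1012] yaw 82.2 F [-0.3 -0.1  1. ] w 0.0853 t 4.2
```

>>> step_arm:
  deltas:
    - [1, 3, 0, 18, 0]
    - [1, 3, -1, 18, 0]
    - [1, 0, 0, 18, 0]
    - [1, 0, 0, 17, 0]
    - [1, 0, 0, 0, 0]
    - [-1, 0, 0, 0, 0]
    - [-1, 0, 0, 0, 0]
    - [-1, 0, 0, 0, 0]
    - [-1, 0, 0, 0, 0]
    - [-1, 0, 0, 0, 0]
    - [-1, 0, 0, 0, 0]
    - [-1, 0, 0, 0, 0]
    - [-1, 0, 0, 0, 0]
  force: 60

```text
time: 5.33
position: [0.5429, 0.1703, 0.0311]
eef_rot: [[0.133, 0.991, 0.001], [0.991, -0.133, 0.0], [0.0, 0.001, -1.0]]
force: [-0.4, -1.4, 10.7]
grip_width: 0.021
finger_force: 58.5
```

>>> step_arm:
  deltas:
    - [-1, 0, 0, -10, 0]
    - [-1, 0, 0, -20, 0]
    - [-1, 0, 0, -20, 0]
    - [-1, 0, 0, -20, 0]
    - [-1, 0, 0, -20, -0.117]
    - [-1, 0, 0, 0, -0.117]
    - [-1, 0, 0, 0, -0.117]
    - [-1, 0, 0, 0, -0.117]
    - [-1, 0, 0, 0, -0.117]
    - [-1, 0, 0, 0, -0.117]
    - [-1, 0, 0, 0, -0.117]
    - [-1, 0, 0, 0, -0.117]
    - [-1, 0, 0, 0, -0.117]
    - [-1, 0, 0, 0, -0.117]
    - [-1, 0, 0, 0, -0.117]
    - [-1, 0, 0, 0, -0.117]
    - [-1, 0, 0, 0, -0.117]
    - [-1, 0, 0, 0, -0.117]
    - [-1, 0, 0, 0, 0]

```text
time: 6.92
position: [0.5427, 0.1698, 0.1208]
eef_rot: [[-0.998, 0.06, 0.0], [0.06, 0.998, -0.0], [-0.0, -0.0, -1.0]]
force: [0.4, 0.1, -2.4]
grip_width: 0.0211
finger_force: 59.3
```

```bash
python3 - <<'E'
from h import *
need(*p2w(-.139,.09),.0575,176.5)
c=snap('wrist','w2.png')
E
```

```text
need [-16.  -63.7  63.3] turn 0.001 | pos [0.5427 0.1698 0.1208] yaw 176.5 F [ 0.4  0.1 -2.4] w 0.0211 t 6.9
```

View pics/w2.png

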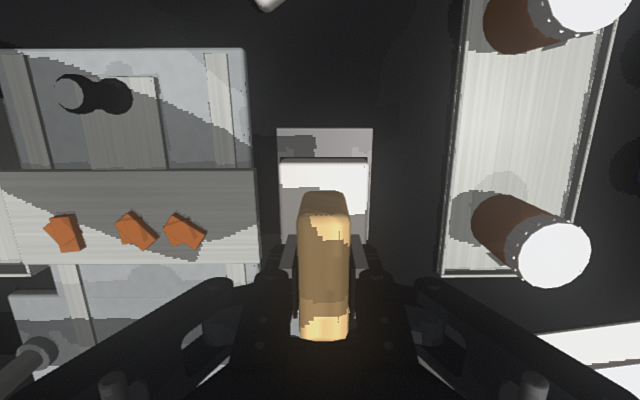

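The scraper is held square in the fingers (grip at (324,270)), the chips at (65,232), (135,230) and (185,231) are undisturbed, and the rest is empty below at (324,170).

>>> step_arm:
  deltas:
    - [-1, -8, -16, 0, 0]
    - [-1, -8, -16, 0, 0]
    - [-1, 0, -16, 0, 0]
    - [-1, 0, -16, 0, 0]
    - [-1, 0, 0, 15, 0]
    - [-1, 0, 0, 15, 0]
    - [-1, 0, 0, 15, 0]
    - [-1, 0, 0, 10, 0]
    - [-1, 0, 0, 5, 0]
    - [-1, 0, 0, 0, 0]
    - [-1, 0, 0, 0, 0]

```text
time: 7.88
position: [0.5545, 0.1056, 0.0608]
eef_rot: [[-0.998, 0.067, 0.0], [0.067, 0.998, 0.0], [-0.0, 0.0, -1.0]]
force: [-1.1, -0.8, -1.2]
grip_width: 0.0207
finger_force: 59.4
```

```bash
python3 - <<'E'
from h import *
need(*p2w(-.139,.09),.0575,176.5)
E
```

```text
need [-0.3 -0.2  3.3] turn -0.006 | pos [0.5545 0.1056 0.0608] yaw 176.2 F [-1.1 -0.8 -1.2] w 0.0207 t 7.9
```

>>> step_arm:
  deltas:
    - [-1, 0, 0, 3, 0]
    - [-1, 0, 0, 0, 0]
    - [-1, 0, -5, 0, 0]
    - [-1, 0, -10, 0, 0]
    - [-1, 0, -11, 0, 0]
    - [-1, 0, -12, 0, 0]
    - [-1, 0, -12, 0, 0]
    - [-1, 0, -12, 0, 0]
    - [-1, 0, -12, 0, 0]
    - [-1, 0, -12, 0, 0]
    - [-1, 0, -12, 0, 0]
    - [-1, 0, -12, 0, 0]
    - [-1, 0, -12, 0, 0]
    - [-1, 0, -12, 0, 0]
    - [-1, 0, -12, 0, 0]
    - [-1, 0, -12, 0, 0]
    - [-1, 0, -12, 0, 0]
    - [-1, 0, -12, 0, 0]
    - [-1, 0, -10, 0, 0]
    - [-1, 0, -6, 0, 0]

```text
time: 9.55
position: [0.5411, -0.0939, 0.0572]
eef_rot: [[-0.998, 0.067, -0.0], [0.067, 0.998, -0.0], [0.0, -0.0, -1.0]]
force: [-0.4, -0.0, -1.9]
grip_width: 0.0213
finger_force: 59.3
```

>>> step_arm:
  deltas:
    - [-1, 0, 0, 0, 0]
    - [-1, 0, -5, 0, 0]
    - [-1, 0, -5, 0, 0]
    - [-1, 0, 0, 0, 0]
    - [-1, 0, 0, -15, 0]
    - [-1, 0, 0, -20, 0]
    - [-1, 0, 0, -20, 0]
    - [-1, 0, 0, -20, 0]
    - [-1, 0, 30, -10, 0]
    - [-1, 0, 30, -10, 0]
    - [-1, 0, 30, -10, 0]
    - [-1, 0, 30, 0, 0]
    - [-1, 0, 0, 0, 0]
    - [-1, 0, 0, 0, 0]

```text
time: 10.72
position: [0.5485, 0.0193, 0.1625]
eef_rot: [[-0.998, 0.063, 0.0], [0.063, 0.998, 0.0], [-0.0, 0.0, -1.0]]
force: [0.4, -0.9, -1.6]
grip_width: 0.0212
finger_force: 59.6
```

```bash
python3 - <<'E'
from h import *
need(*p2w(-.139,.15),.12,176.5)
c=snap('wrist','w3.png')
t=snap('top'); cv2.imwrite('pics/t3.png',cv2.resize(t['image'][185:255,260:390],None,fx=5,fy=5,interpolation=cv2.INTER_CUBIC)[:,:,::-1])
a=cv2.imread('pics/w3.png'); b=cv2.resize(cv2.imread('pics/t3.png'),(640,345)); 
cv2.imwrite('pics/c3.png',cv2.resize(np.vstack([a,b[:200*2]]),(515,600)))
E
```

```text
need [ -0.8 146.2  42.5] turn -0.002 | pos [0.5485 0.0193 0.1625] yaw 176.4 F [ 0.4 -0.9 -1.6] w 0.0212 t 10.7
```

View pics/c3.png

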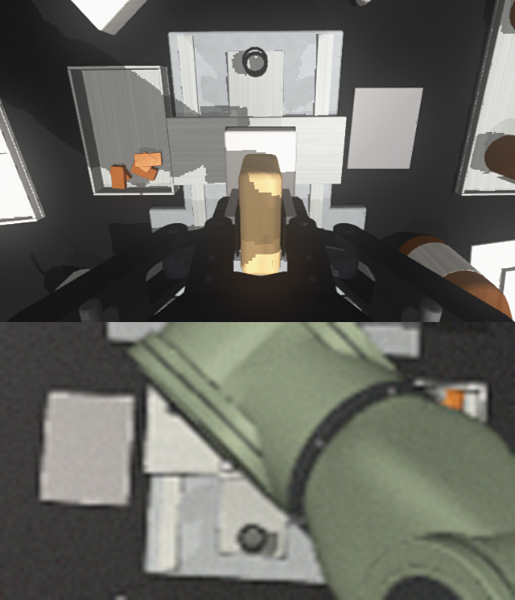

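All three chips are in the pan (at (120,177), (147,158) and (146,170) in the composite). The plate looks clear and the rest is free at (385,128).

```bash
python3 - <<'E'
from h import *
c=snap('wrist'); P=cloud(c)
k=np.zeros(P.shape[:2],bool);k[95:225,425:535]=1
g=cv2.cvtColor(c['image'],cv2.COLOR_RGB2GRAY); k&=(g>110)&(P[...,2]<.012)
n,l,st,ce=cv2.connectedComponentsWithStats(k.astype(np.uint8)); i=1+np.argmax(st[1:,4]); k=l==i
cnt=cv2.findContours(k.astype(np.uint8),0,1)[0][0]
w=np.array([onz(c,*p[0],.003)[:2] for p in cnt],np.float32)*1000
r=cv2.minAreaRect(w); print(r, w2p(np.array(r[0])/1000), np.median(P[k][:,2]))
need(r[0][0]/1000,r[0][1]/1000,.0315,176.5)
E
```

```text
((537.3936767578125, 170.49896240234375), (79.83423614501953, 98.61564636230469), 86.3138198852539) [-0.16030678  0.15399971] 0.0031069200917051842
need [ 21.2 152.8 130.5] turn -0.006 | pos [0.5485 0.0167 0.1621] yaw 176.2 F [ 0.8 -0.8 -1.9] w 0.0212 t 10.9
```

>>> step_arm:
  deltas:
    - [-1, 3, 15, 0, 0]
    - [-1, 3, 20, 0, 0]
    - [-1, 3, 20, 0, 0]
    - [-1, 3, 20, 0, 0]
    - [-1, 3, 20, 0, 0]
    - [-1, 3, 20, 0, 0]
    - [-1, 3, 20, 0, 0]
    - [-1, 0, 15, 0, 0]
    - [-1, 0, 3, 20, 0]
    - [-1, 0, 0, 20, 0]
    - [-1, 0, 0, 20, 0]
    - [-1, 0, 0, 20, 0]
    - [-1, 0, 0, 20, 0]
    - [-1, 0, 0, 15, 0]
    - [-1, 0, 0, 5, 0]
    - [-1, 0, 0, 0, 0]
    - [-1, 0, 0, 0, 0]

```text
time: 12.28
position: [0.5379, 0.1714, 0.0429]
eef_rot: [[-0.998, 0.066, 0.0], [0.066, 0.998, 0.0], [-0.0, 0.0, -1.0]]
force: [-0.2, -0.4, -1.2]
grip_width: 0.0211
finger_force: 59.7
```

```bash
python3 - <<'E'
from h import *
need(.5374,.1705,.0312,176.5)
E
```

```text
need [ 0.5 -0.9 11.7] turn -0.005 | pos [0.5379 0.1714 0.0429] yaw 176.2 F [-0.2 -0.4 -1.2] w 0.0211 t 12.3
```

>>> step_arm:
  deltas:
    - [-1, 0, -1, 4, 0]
    - [-1, 0, 0, 4, 0]
    - [-1, 0, 0, 3, 0]
    - [-1, 0, 0, 0, 0]
    - [-1, 0, 0, 0.5, 0]
    - [-1, 0, 0, 0, 0]

```text
time: 12.78
position: [0.5377, 0.1707, 0.0311]
eef_rot: [[-0.998, 0.066, 0.0], [0.066, 0.998, 0.0], [-0.0, 0.0, -1.0]]
force: [-0.2, -1.1, 3.6]
grip_width: 0.0208
finger_force: 60.2
```

>>> step_arm:
  deltas:
    - [0.5, 0, 0, 0, 0]
    - [0.5, 0, 0, 0, 0]
    - [0.5, 0, 0, 0, 0]
    - [0.5, 0, 0, 0, 0]
    - [0.5, 0, 0, -10, 0]
    - [0.5, 0, 0, -20, 0]
    - [1, 0, 0, -30, 0.112]
    - [1, 0, 0, -30, 0.112]
    - [1, 0, 0, -30, 0.112]
    - [1, 0, 0, -30, 0.112]
    - [1, 0, 0, -10, 0.112]
    - [1, 0, 0, 0, 0.112]
    - [1, 0, 0, 0, 0.112]
    - [1, 0, 0, 0, 0.112]
    - [1, 0, 0, 0, 0.112]
    - [1, 0, 0, 0, 0.112]
    - [1, 0, 0, 0, 0.112]
    - [1, 0, 0, 0, 0.112]
    - [1, 0, 0, 0, 0.112]
    - [1, 0, 0, 0, 0.112]

```text
time: 14.45
position: [0.5374, 0.1709, 0.1916]
eef_rot: [[0.068, 0.998, 0.0], [0.998, -0.068, 0.001], [0.001, 0.0, -1.0]]
force: [-0.6, -0.1, -0.2]
grip_width: 0.0852
finger_force: 0.0
```

```bash
python3 - <<'E'
from h import *
need(.576,.321,.15,86.5)
need(.416,.321,.15,86.5)
E
```

```text
need [152.4  28.3  41.7] turn -0.007 | pos [0.5374 0.1709 0.1916] yaw 86.1 F [-0.6 -0.1 -0.2] w 0.0852 t 14.4
need [ 141.5 -131.3   41.7] turn -0.007 | pos [0.5374 0.1709 0.1916] yaw 86.1 F [-0.6 -0.1 -0.2] w 0.0852 t 14.4
```

```bash
python3 - <<'E'
from h import *
c=snap('wrist','w4.png'); P=cloud(c)
k=((P[...,2]>.065)&(P[...,2]<.085)&(P[...,1]>.26)).astype(np.uint8)
n,l,st,ce=cv2.connectedComponentsWithStats(k)
for i in range(1,n):
    if st[i,4]>100:
        q=P[l==i]; (x,y),r=cv2.minEnclosingCircle(q[:,:2].astype(np.float32)*1000); print(st[i],round(x,1),round(y,1),round(r,1),np.median(q[:,2]),q[:,:2].mean(0))
t=snap('top'); Q=cloud(t)[196:228,265:300]; m=(Q[...,2]>.05)&(Q[...,2]<.07); print(m.sum(), Q[m].mean(0) if m.any() else '')
E
```

```text
[ 117    0   73   48 2707] 417.5 320.1 25.5 0.07501453545192155 [0.41920958 0.31246414]
[ 332    0   65   30 1372] 577.4 316.7 24.0 0.07491697644445866 [0.57587025 0.30739078]
[512  47  42  23 232] 709.0 266.9 15.1 0.07393240158678066 [0.70385746 0.26615979]
0
```

>>> step_arm:
  deltas:
    - [1, 10, 3, 0, 0]
    - [1, 20, 5, 0, 0]
    - [1, 25, 5, 0, 0]
    - [1, 25, 5, 5, 0]
    - [1, 25, 5, 5, 0]
    - [1, 22, 5, 10, 0]
    - [1, 15, 0, 10, 0]
    - [1, 10, 0, 10, 0]
    - [1, 0, 0, 15, 0]
    - [1, 0, 0, 20, 0]
    - [1, 0, 0, 20, 0]
    - [1, 0, 0, 20, 0]
    - [1, 0, 0, 15, 0]
    - [1, 0, 0, 5, 0]
    - [1, 0, 0, 0, 0]
    - [1, 0, 0, 0, 0]

```text
time: 15.88
position: [0.5753, 0.3206, 0.0564]
eef_rot: [[0.063, 0.998, 0.0], [0.998, -0.063, 0.0], [0.0, 0.0, -1.0]]
force: [-0.0, 0.4, 0.3]
grip_width: 0.0854
finger_force: 0.0
```

```bash
python3 - <<'E'
from h import *
need(.5765,.321,.017,86.5)
E
```

```text
need [ 0.5  1.2 39.4] turn -0.002 | pos [0.5753 0.3206 0.0564] yaw 86.4 F [-0.   0.4  0.3] w 0.0854 t 15.9
```

>>> step_arm:
  deltas:
    - [1, 0, 1, 13, 0]
    - [1, 0, 0, 13, 0]
    - [1, 0, 0, 10, 0]
    - [1, 0, 0, 3, 0]
    - [1, 0, 0, 0, 0]
    - [-1, 0, 0, 0, 0]
    - [-1, 0, 0, 0, 0]
    - [-1, 0, 0, 0, 0]
    - [-1, 0, 0, 0, 0]
    - [-1, 0, 0, 0, 0]
    - [-1, 0, 0, 0, 0]
    - [-1, 0, 0, 0, 0]
    - [-1, 0, 0, 0, 0]
  force: 45

```text
time: 16.97
position: [0.5764, 0.3207, 0.0176]
eef_rot: [[0.063, 0.998, 0.001], [0.998, -0.063, 0.001], [0.001, 0.001, -1.0]]
force: [-1.1, -0.8, 6.0]
grip_width: 0.0489
finger_force: 45.1
```

```bash
python3 - <<'E'
from h import *
need(*p2w(-.139,.068),.15,86.5)
E
```

```text
need [-238.2   -7.9 -132.6] turn -0.002 | pos [0.5764 0.3207 0.0176] yaw 86.4 F [-1.1 -0.8  6. ] w 0.0489 t 17.0
```

>>> step_arm:
  deltas:
    - [-1, 0, 0, -5, 0]
    - [-1, 0, 0, -12, 0]
    - [-1, 0, 0, -18, 0]
    - [-1, 0, 0, -18, 0]
    - [-1, 0, 0, -18, 0]
    - [-1, 0, 0, -18, 0]
    - [-1, -5, 0, -18, 0]
    - [-1, -12, 0, -15, 0]
    - [-1, -18, -2, -8, 0]
    - [-1, -22, -2, 0, 0]
    - [-1, -22, -2, 0, 0]
    - [-1, -22, -2, 0, 0]
    - [-1, -22, 0, 0, 0]
    - [-1, -22, 0, 0, 0]
    - [-1, -22, 0, 0, 0]
    - [-1, -22, 0, 0, 0]
    - [-1, -22, 0, 0, 0]
    - [-1, -16, 0, 0, 0]
    - [-1, -8, 0, 0, 0]
    - [-1, -3, 0, 0, 0]

```text
time: 18.63
position: [0.5533, 0.0823, 0.1476]
eef_rot: [[0.064, 0.998, 0.001], [0.998, -0.064, -0.0], [-0.0, 0.001, -1.0]]
force: [0.1, -0.2, -1.8]
grip_width: 0.0488
finger_force: 45.9
```

>>> step_arm:
  deltas:
    - [-1, 0, 0, 5, 0]
    - [-1, 0, 0, 12, 0]
    - [-1, 0, 0, 18, 0]
    - [-1, 0, 0, 18, 0]
    - [-1, 0, 0, 15, 0]
    - [-1, 0, 0, 10, 0]
    - [-1, 0, 0, 5, 0]
    - [-1, 0, 0, 0, 0]
    - [-1, 0, 0, 0, 0]

```text
time: 19.38
position: [0.5533, 0.084, 0.0642]
eef_rot: [[0.063, 0.998, 0.0], [0.998, -0.063, 0.0], [0.0, 0.0, -1.0]]
force: [0.4, -0.7, -0.4]
grip_width: 0.0489
finger_force: 45.9
```

```bash
python3 - <<'E'
from h import *
need(*p2w(-.139,.068),.0435,86.5)
E
```

```text
need [-0.6  0.1 20.7] turn -0.001 | pos [0.5533 0.084  0.0642] yaw 86.4 F [ 0.4 -0.7 -0.4] w 0.0489 t 19.4
```

>>> step_arm:
  deltas:
    - [-1, 0, 0, 8, 0]
    - [-1, 0, 0, 7, 0]
    - [-1, 0, 0, 4, 0]
    - [-1, 0, 0, 2, 0]
    - [-1, 0, 0, 0, 0]
    - [-1, 0, 0, 0, 0]

```text
time: 19.88
position: [0.5532, 0.0835, 0.0428]
eef_rot: [[0.063, 0.998, 0.0], [0.998, -0.063, 0.0], [0.0, 0.0, -1.0]]
force: [-0.1, 0.7, -2.8]
grip_width: 0.0489
finger_force: 45.9
```

>>> step_arm:
  deltas:
    - [0.5, 0, 0, 0, 0]
    - [0.7, 0, 0, 0, 0]
    - [0.8, 0, 0, 0, 0]
    - [0.8, 0, 0, 0, 0]
    - [0.8, 0, 0, -10, 0]
    - [0.8, 0, 0, -20, 0]
    - [0.8, 0, 0, -25, 0]
    - [0.8, 0, 0, -25, 0]
    - [0.8, 0, 0, -25, 0]
    - [1, 5, 0, -15, 0]
    - [1, 15, -10, 0, 0]
    - [1, 20, -15, 0, 0]
    - [1, 25, -20, 0, 0]
    - [1, 30, -20, 0, 0]
    - [1, 30, -20, 0, 0]
    - [1, 30, -20, 0, 0]
    - [1, 30, -20, 0, 0]
    - [1, 20, -15, 0, 0]
    - [1, 15, -10, 0, 0]
    - [1, 5, 0, 0, 0]

```text
time: 21.55
position: [0.4153, 0.3204, 0.1638]
eef_rot: [[0.059, 0.998, -0.0], [0.998, -0.059, 0.002], [0.002, -0.001, -1.0]]
force: [-1.2, 1.5, -0.2]
grip_width: 0.0855
finger_force: 0.0
```

```bash
python3 - <<'E'
from h import *
need(.417,.321,.06,86.5)
E
```

```text
need [  0.5   1.7 103.8] turn 0.002 | pos [0.4153 0.3204 0.1638] yaw 86.6 F [-1.2  1.5 -0.2] w 0.0855 t 21.6
```

>>> step_arm:
  deltas:
    - [1, 0, 1, 15, 0]
    - [1, 0, 0, 25, 0]
    - [1, 0, 0, 25, 0]
    - [1, 0, 0, 25, 0]
    - [1, 0, 0, 22, 0]
    - [1, 0, 0, 15, 0]
    - [1, 0, 0, 12, 0]
    - [1, 0, 0, 6, 0]
    - [1, 0, 0, 2, 0]
    - [1, 0, 0, 0, 0]
    - [-1, 0, 0, 0, 0]
    - [-1, 0, 0, 0, 0]
    - [-1, 0, 0, 0, 0]
    - [-1, 0, 0, 0, 0]
    - [-1, 0, 0, 0, 0]
    - [-1, 0, 0, 0, 0]
    - [-1, 0, 0, 0, 0]

```text
time: 22.97
position: [0.4189, 0.3177, 0.0166]
eef_rot: [[0.063, 0.998, 0.001], [0.998, -0.063, 0.001], [0.001, 0.001, -1.0]]
force: [-2.1, -0.8, 9.2]
grip_width: 0.049
finger_force: 44.0
```

```bash
python3 - <<'E'
from h import *
need(*p2w(-.139,-.07),.15,86.5)
E
```

```text
need [-363.2  149.4 -133.6] turn -0.002 | pos [0.4189 0.3177 0.0166] yaw 86.4 F [-2.1 -0.8  9.2] w 0.049 t 23.0
```

>>> step_arm:
  deltas:
    - [-1, 0, 0, -5, 0]
    - [-1, 0, 0, -12, 0]
    - [-1, 0, 0, -20, 0]
    - [-1, 0, 0, -25, 0]
    - [-1, 0, 0, -25, 0]
    - [-1, 0, 0, -25, 0]
    - [-1, 0, 0, -20, 0]
    - [-1, -10, 4, -13, 0]
    - [-1, -18, 8, -5, 0]
    - [-1, -25, 11, 0, 0]
    - [-1, -30, 13, 0, 0]
    - [-1, -30, 13, 0, 0]
    - [-1, -30, 13, 0, 0]
    - [-1, -30, 13, 0, 0]
    - [-1, -30, 13, 0, 0]
    - [-1, -30, 13, 0, 0]
    - [-1, -30, 13, 0, 0]
    - [-1, -30, 13, 0, 0]
    - [-1, -30, 13, 0, 0]
    - [-1, -20, 6, 0, 0]

```text
time: 24.63
position: [0.5433, -0.0377, 0.1661]
eef_rot: [[0.066, 0.998, 0.0], [0.998, -0.066, -0.001], [-0.001, 0.0, -1.0]]
force: [0.3, -0.5, -1.8]
grip_width: 0.0491
finger_force: 46.2
```

>>> step_arm:
  deltas:
    - [-1, -12, 2, 0, 0]
    - [-1, -8, 1, 0, 0]
    - [-1, 0, 0, 5, 0]
    - [-1, 0, 0, 12, 0]
    - [-1, 0, 0, 20, 0]
    - [-1, 0, 0, 20, 0]
    - [-1, 0, 0, 20, 0]
    - [-1, 0, 0, 13, 0]
    - [-1, 0, 0, 8, 0]
    - [-1, 0, 0, 0, 0]
    - [-1, 0, 0, 0, 0]

```text
time: 25.55
position: [0.5445, -0.0533, 0.0681]
eef_rot: [[0.062, 0.998, -0.0], [0.998, -0.062, 0.0], [0.0, -0.0, -1.0]]
force: [-0.3, 0.2, -2.1]
grip_width: 0.0488
finger_force: 46.2
```

```bash
python3 - <<'E'
from h import *
need(*p2w(-.139,-.07),.042,86.5)
E
```

```text
need [-1.   0.6 26.1] turn -0.001 | pos [ 0.5445 -0.0533  0.0681] yaw 86.4 F [-0.3  0.2 -2.1] w 0.0488 t 25.6
```

Place, release, rise, and move back to view the plate and knob.

>>> step_arm:
  deltas:
    - [-1, -1, 0, 8, 0]
    - [-1, 0, 0, 8, 0]
    - [-1, 0, 0, 6, 0]
    - [-1, 0, 0, 3, 0]
    - [-1, 0, 0, 1, 0]
    - [-1, 0, 0, 0, 0]

```text
time: 26.05
position: [0.5445, -0.0552, 0.0418]
eef_rot: [[0.063, 0.998, 0.0], [0.998, -0.063, 0.0], [0.0, 0.0, -1.0]]
force: [0.3, -0.5, -2.3]
grip_width: 0.0491
finger_force: 46.2
```

>>> step_arm:
  deltas:
    - [0.5, 0, 0, 0, 0]
    - [0.7, 0, 0, 0, 0]
    - [0.8, 0, 0, 0, 0]
    - [0.8, 0, 0, 0, 0]
    - [0.8, 0, 0, -10, 0]
    - [0.8, 0, 0, -20, 0]
    - [0.8, 0, 0, -25, 0]
    - [0.8, 0, 0, -25, 0]
    - [0.8, 0, 0, -25, 0]
    - [1, 0, -10, -20, 0]
    - [1, 0, -20, -20, 0]
    - [1, 5, -20, -20, 0]
    - [1, 5, -20, -10, 0]
    - [1, 5, -15, 0, 0]
    - [1, 0, -10, 0, 0]
    - [1, 0, 0, 0, 0]
    - [1, 0, 0, 0, 0]

```text
time: 27.47
position: [0.4508, -0.0344, 0.2175]
eef_rot: [[0.063, 0.998, 0.001], [0.998, -0.063, -0.0], [-0.0, 0.001, -1.0]]
force: [-0.9, 0.7, 0.1]
grip_width: 0.0854
finger_force: 0.0
```

```bash
python3 - <<'E'
from h import *
c=snap('wrist','w5.png'); need(*p2w(-.234,-.001),.10,86.5)
E
```

```text
need [ 54.8  -0.2 117.2] turn -0.002 | pos [ 0.4511 -0.0344  0.2172] yaw 86.4 F [0.1 0.2 0.3] w 0.0858 t 27.5
```

View pics/w5.png

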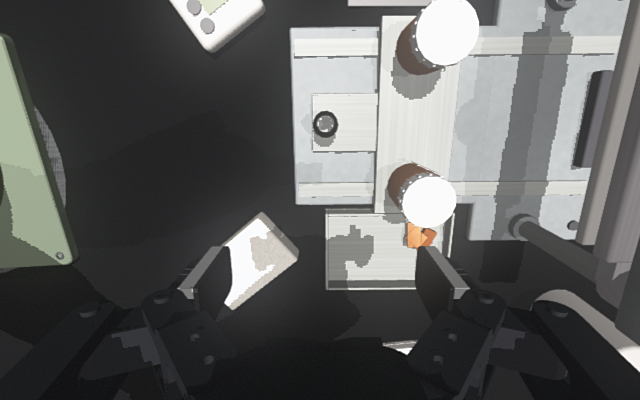

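Both jars stand on the plate with lids at (445,32) and (429,201), the knob is at (325,124) and the chips are in the pan at (421,235). Next I grip the knob.

>>> step_arm:
  deltas:
    - [0.3, 10, 0, 0, 0]
    - [0.3, 15, 0, 10, 0]
    - [0.3, 15, 0, 20, 0]
    - [0.3, 10, 0, 20, 0]
    - [0.3, 5, 0, 20, 0]
    - [0.3, 0, 0, 20, 0]
    - [0.3, 0, 0, 20, 0]
    - [0.3, 0, 0, 20, 0]
    - [0.3, 0, 0, 20, 0]
    - [0.3, 0, 0, 15, 0]
    - [0.3, 0, 0, 10, 0]
    - [0.3, 0, 0, 8, 0]
    - [0.3, 0, 0, 5, 0]
    - [0.3, 0, 0, 0, 0]

```text
time: 28.68
position: [0.4539, 0.021, 0.0281]
eef_rot: [[0.062, 0.998, -0.001], [0.998, -0.062, 0.0], [-0.0, -0.001, -1.0]]
force: [-0.2, 0.1, 0.8]
grip_width: 0.0553
finger_force: 0.0
```

>>> step_arm:
  deltas:
    - [-1, 0, 0, 0, 0]
    - [-1, 0, 0, 0, 0]
    - [-1, 0, 0, 0, 0]
    - [-1, 0, 0, 0, 0]
    - [-1, 0, 0, 0, 0]
    - [-1, 0, 0, 0, 0]
  force: 30

```text
time: 29.18
position: [0.4552, 0.0206, 0.0295]
eef_rot: [[0.063, 0.998, 0.003], [0.998, -0.063, 0.001], [0.001, 0.003, -1.0]]
force: [5.6, -0.3, 3.9]
grip_width: 0.0226
finger_force: 29.3
```

```bash
python3 - <<'E'
from h import *
need(*p2w(-.095,-.001),.031,86.5)
E
```

```text
need [-1.000e-01  1.382e+02 -1.100e+00] turn -0.002 | pos [0.4552 0.0206 0.0295] yaw 86.4 F [ 5.6 -0.3  3.9] w 0.0226 t 29.2
```

>>> step_arm:
  deltas:
    - [-1, 0, 3, 0, 0]
    - [-1, 0, 6, 0, 0]
    - [-1, 0, 8, 0, 0]
    - [-1, 0, 9, 0, 0]
    - [-1, 0, 9, 0, 0]
    - [-1, 0, 9, 0, 0]
    - [-1, 0, 9, 0, 0]
    - [-1, 0, 9, 0, 0]
    - [-1, 0, 9, 0, 0]
    - [-1, 0, 9, 0, 0]
    - [-1, 0, 9, 0, 0]
    - [-1, 0, 9, 0, 0]
    - [-1, 0, 9, 0, 0]
    - [-1, 0, 8, 0, 0]
    - [-1, 0, 7, 0, 0]
    - [-1, 0, 5, 0, 0]
    - [-1, 0, 4, 0, 0]
    - [-1, 0, 3, 0, 0]
    - [-1, 0, 2, 0, 0]
    - [-1, 0, 0, 0, 0]

```text
time: 30.85
position: [0.5904, 0.0132, 0.0296]
eef_rot: [[0.063, 0.998, 0.001], [0.998, -0.063, 0.002], [0.002, 0.001, -1.0]]
force: [3.4, 6.2, 2.9]
grip_width: 0.0232
finger_force: 29.4
```

```bash
python3 - <<'E'
from h import *
need(*p2w(-.095,-.001),.031,86.5)
E
```

```text
need [-1.2  2.8 -1.4] turn -0.002 | pos [0.5904 0.0132 0.0296] yaw 86.4 F [3.4 6.2 2.9] w 0.0232 t 30.9
```

Push a little more until the force shows the stop.

>>> step_arm:
  deltas:
    - [-1, 0, 2, 0, 0]
    - [-1, 0, 2, 0, 0]
    - [-1, 0, 2, 0, 0]
    - [-1, 0, 0, 0, 0]
    - [-1, 0, 0, 0, 0]

```text
time: 31.27
position: [0.5951, 0.0129, 0.0295]
eef_rot: [[0.062, 0.998, -0.001], [0.998, -0.062, 0.002], [0.002, -0.001, -1.0]]
force: [-7.3, 7.4, 9.5]
grip_width: 0.0229
finger_force: 29.8
```

```bash
python3 - <<'E'
from h import *
need(*p2w(-.095,-.001),.031,86.5)
E
```

```text
need [-1.2 -1.9 -1.5] turn -0.001 | pos [0.5951 0.0129 0.0295] yaw 86.4 F [-7.3  7.4  9.5] w 0.0229 t 31.3
```

>>> step_arm:
  deltas:
    - [-1, 0, 2, 0, 0]
    - [-1, 0, 1, 0, 0]
    - [-1, 0, 0, 0, 0]
    - [-1, 0, 0, 0, 0]

```text
time: 31.6
position: [0.5951, 0.0128, 0.0292]
eef_rot: [[0.062, 0.998, -0.008], [0.998, -0.062, 0.001], [0.0, -0.008, -1.0]]
force: [-29.4, 7.7, 22.6]
grip_width: 0.0227
finger_force: 31.4
```

>>> step_arm:
  deltas:
    - [-1, 0, -3, 0, 0]
    - [0, 0, 0, 0, 0]
    - [0.2, 0, 0, 0, 0]
    - [0.2, 0, 0, 0, 0]
    - [0.2, 0, 0, 0, 0]
    - [0.2, 0, 0, -10, 0]
    - [0.2, 0, 0, -20, 0]
    - [0.2, 0, 0, -30, 0]
    - [0, 0, 0, -30, 0]
    - [-1, 0, 0, -30, 0]
    - [-1, 0, 0, -35, 0]
    - [-1, 0, 0, -35, 0]
    - [-1, 0, 0, -35, 0]
    - [-1, 0, 0, -30, 0]
    - [-1, 0, 0, -10, 0]
    - [-1, 0, 0, 0, 0]
    - [-1, 0, 0, 0, 0]

```text
time: 33.02
position: [0.5955, 0.0116, 0.2944]
eef_rot: [[0.063, 0.998, 0.001], [0.998, -0.063, 0.0], [0.0, 0.001, -1.0]]
force: [-0.3, 0.0, -1.6]
grip_width: 0.0
finger_force: 0.0
```

```bash
python3 - <<'E'
from h import *
c=snap('wrist'); need(*p2w(0,0),.26,86.5)
P=cloud(c); k=(P[...,2]>.235)&(P[...,2]<.265)&(P[...,0]>.6); q=P[k]
if len(q): print(len(q),cv2.minEnclosingCircle(q[:,:2].astype(np.float32)*1000),np.median(q[:,2]))
t=snap('top'); Q=cloud(t); d=Q[140:180,300:350]; k=(d[...,2]>.22)&(d[...,2]<.265); print(k.sum(), d[k].mean(0))
k=(Q[190:260,300:352,2]>.05)&(Q[190:260,300:352,2]<.075); print('knob',Q[190:260,300:352][k].mean(0) if k.any() else 0)
E
```

```text
need [ 1.3 92.8 33.5] turn -0.002 | pos [0.5953 0.0116 0.2935] yaw 86.4 F [-0.7 -0.3  0. ] w 0.0001 t 33.1
5306 ((689.0780029296875, 7.265639781951904), 27.853700637817383) 0.2501180101386435
0 [nan nan nan]
knob 0<stdin>:5: RuntimeWarning: Mean of empty slice.
  ret = um.true_divide(
```

>>> step_arm:
  deltas:
    - [-1, 1, 10, 0, 0]
    - [-1, 0, 18, 0, 0]
    - [-1, 0, 20, 0, 0]
    - [-1, 0, 20, 0, 0]
    - [-1, 0, 16, 0, 0]
    - [-1, 0, 10, 0, 0]
    - [-1, 0, 0, 10, 0]
    - [-1, 0, 0, 15, 0]
    - [-1, 0, 0, 10, 0]
    - [-1, 0, 0, 5, 0]
    - [-1, 0, 0, 5, 0]
    - [-1, 0, 0, 5, 0]
    - [-1, 0, 0, 5, 0]
    - [-1, 0, 0, 0, 0]
    - [-1, 0, 0, 0, 0]

```text
time: 34.37
position: [0.6895, 0.0067, 0.2391]
eef_rot: [[0.063, 0.998, -0.0], [0.998, -0.063, 0.0], [0.0, -0.0, -1.0]]
force: [-3.9, 0.5, 6.4]
grip_width: 0.0
finger_force: 2.8
```

```bash
python3 - <<'E'
from h import *
need(.689,.007,.228,86.5)
E
```

```text
need [ 0.3 -0.5 11.1] turn -0.002 | pos [0.6895 0.0067 0.2391] yaw 86.4 F [-3.9  0.5  6.4] w 0.0 t 34.4
```

>>> step_arm:
  deltas:
    - [-1, 0, 0, 3, 0]
    - [-1, 0, 0, 2, 0]
    - [-1, 0, 0, 2, 0]
    - [-1, 0, 0, 1, 0]
    - [-1, 0, 0, 1, 0]
    - [-1, 0, 0, 1, 0]
    - [-1, 0, 0, 1, 0]
    - [-1, 0, 0, 0, 0]
    - [-1, 0, 0, 0, 0]

```text
time: 35.12
position: [0.6897, 0.0067, 0.2292]
eef_rot: [[0.063, 0.998, 0.001], [0.998, -0.063, 0.0], [0.0, 0.001, -1.0]]
force: [-6.7, -1.1, 14.4]
grip_width: 0.0001
finger_force: 7.1
```

>>> step_arm:
  deltas:
    - [-1, 0, 0, 0.7, 0]
    - [-1, 0, 0, 0.7, 0]
    - [-1, 0, 0, 0.6, 0]
    - [-1, 0, 0, 0, 0]
    - [-1, 0, 0, 0, 0]

```text
time: 35.53
position: [0.6898, 0.0068, 0.2276]
eef_rot: [[0.063, 0.998, 0.002], [0.998, -0.063, 0.0], [0.0, 0.002, -1.0]]
force: [-7.2, -1.3, 17.9]
grip_width: -0.0002
finger_force: 9.4
```

>>> step_arm:
  deltas:
    - [-1, 0, 0, 0.7, 0]
    - [-1, 0, 0, 0.5, 0]
    - [-1, 0, 0, 0, 0]
    - [-1, 0, 0, 0, 0]

```text
time: 35.87
position: [0.6899, 0.0067, 0.2275]
eef_rot: [[0.063, 0.998, 0.003], [0.998, -0.063, 0.0], [0.0, 0.003, -1.0]]
force: [-11.4, -1.2, 30.1]
grip_width: 0.0001
finger_force: 15.5
```

The second stop is reached: the position holds while the force climbs. Let it up and go back to the knob.

>>> step_arm:
  deltas:
    - [-1, 0, 0, -3, 0]
    - [-1, 0, 0, -5, 0]
    - [-1, 0, 0, -8, 0]
    - [-1, 0, 0, -10, 0]
    - [-1, 0, 0, -15, 0]
    - [-1, 0, 0, -15, 0]
    - [-1, 0, 0, -10, 0]
    - [-1, 0, -10, 0, 0]
    - [-1, 0, -20, 0, 0]
    - [-1, 0, -25, 0, 0]
    - [-1, 0, -25, 0, 0]
    - [0, 0, -12, 0, 0]
    - [0.2, 0, -4, 0, 0]
    - [0.2, 0, 0, 0, 0]
    - [0.2, 0, 0, 0, 0]

```text
time: 37.12
position: [0.5945, 0.0126, 0.2907]
eef_rot: [[0.063, 0.998, 0.001], [0.998, -0.063, 0.0], [0.0, 0.001, -1.0]]
force: [0.3, 1.3, -0.1]
grip_width: 0.0481
finger_force: 0.0
```

```bash
python3 - <<'E'
from h import *
c=snap('wrist','w6.png'); need(.5945,.013,.029,86.5)
P=cloud(c); k=(P[...,2]>.215)&(P[...,2]<.265)&(P[...,0]>.6); print('palm z',np.median(P[k][:,2]))
for n,z0,z1,x0 in(('knob',.055,.075,.56),):
    k=(P[...,2]>z0)&(P[...,2]<z1)&(abs(P[...,0]-.594)<.025)&(abs(P[...,1]-.013)<.025); q=P[k]; print(n,len(q),cv2.minEnclosingCircle(q[:,:2].astype(np.float32)*1000) if len(q) else '')
E
```

```text
need [ 2.000e-01 -1.000e-01  2.614e+02] turn -0.002 | pos [0.5946 0.0127 0.2904] yaw 86.4 F [-0.2  0.5  0.4] w 0.0513 t 37.2
palm z 0.25010797659779166
knob 143 ((594.1435546875, 12.016500473022461), 12.104796409606934)
```

View pics/w6.png

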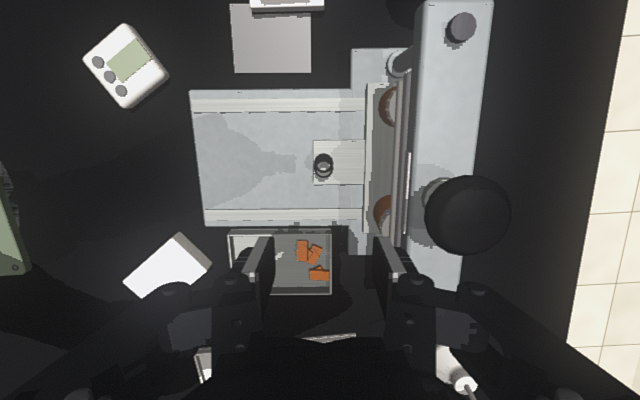

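The plunger is back up (palm z 0.250), both jars are under the pad at (388,107) and (382,211), and the chips are in the pan. The scraper (287,3) has been knocked off-centre toward +y; I'll mend that later. Next I pull the carriage out.

>>> step_arm:
  deltas:
    - [0.3, 0, 0, 10, 0]
    - [0.3, 0, 0, 20, 0]
    - [0.3, 0, 0, 30, 0]
    - [0.3, 0, 0, 35, 0]
    - [0.3, 0, 0, 35, 0]
    - [0.3, 0, 0, 35, 0]
    - [0.3, 0, 0, 30, 0]
    - [0.3, 0, 0, 25, 0]
    - [0.3, 0, 0, 20, 0]
    - [0.3, 0, 0, 12, 0]
    - [0.3, 0, 0, 6, 0]
    - [0.3, 0, 0, 3, 0]
    - [0.3, 0, 0, 0, 0]
    - [-1, 0, 0, 0, 0]
    - [-1, 0, 0, 0, 0]
    - [-1, 0, 0, 0, 0]
    - [-1, 0, 0, 0, 0]
    - [-1, 0, 0, 0, 0]
    - [-1, 0, 0, 0, 0]
  force: 30

```text
time: 38.75
position: [0.5943, 0.0128, 0.0305]
eef_rot: [[0.063, 0.998, 0.001], [0.998, -0.063, 0.0], [0.0, 0.001, -1.0]]
force: [-1.0, -0.2, 6.9]
grip_width: 0.0225
finger_force: 29.0
```

>>> step_arm:
  deltas:
    - [-1, 0, -3, 0, 0]
    - [-1, 0, -6, 0, 0]
    - [-1, 0, -8, 0, 0]
    - [-1, 0, -9, 0, 0]
    - [-1, 0, -9, 0, 0]
    - [-1, 0, -9, 0, 0]
    - [-1, 0, -9, 0, 0]
    - [-1, 0, -9, 0, 0]
    - [-1, 0, -9, 0, 0]
    - [-1, 0, -9, 0, 0]
    - [-1, 0, -9, 0, 0]
    - [-1, 0, -9, 0, 0]
    - [-1, 0, -9, 0, 0]
    - [-1, 0, -8, 0, 0]
    - [-1, 0, -7, 0, 0]
    - [-1, 0, -6, 0, 0]
    - [-1, 0, -5, 0, 0]
    - [-1, 0, -3, 0, 0]
    - [-1, 0, -2, 0, 0]
    - [-1, 0, 0, 0, 0]

```text
time: 40.42
position: [0.4561, 0.0203, 0.0304]
eef_rot: [[0.064, 0.998, 0.001], [0.998, -0.064, -0.002], [-0.002, 0.001, -1.0]]
force: [-2.1, -7.8, 12.5]
grip_width: 0.0226
finger_force: 29.6
```

```bash
python3 - <<'E'
from h import *
need(*p2w(-.235,-.001),.029,86.5)
E
```

```text
need [-0.2 -2.8  1.4] turn -0.003 | pos [0.4561 0.0203 0.0304] yaw 86.3 F [-2.1 -7.8 12.5] w 0.0226 t 40.4
```

>>> step_arm:
  deltas:
    - [0, 0, 0, 0, 0]
    - [0.3, 0, 0, 0, 0]
    - [0.3, 0, 0, 0, 0]
    - [0.3, 0, 0, 0, 0]
    - [0.3, 0, 0, 0, 0]
    - [0.3, 0, 0, -10, 0]
    - [0.3, 0, 0, -20, 0]
    - [0.3, 0, 0, -30, 0]
    - [0.3, 0, 0, -35, 0]
    - [1, 0, 0, -35, 0]
    - [1, -15, 0, -35, 0]
    - [1, -20, 0, -30, 0]
    - [1, -20, 0, -15, 0]
    - [1, -15, 0, 0, 0]
    - [1, 0, 0, 0, 0]
    - [1, 0, 0, 0, 0]

```text
time: 41.75
position: [0.4515, -0.0488, 0.2396]
eef_rot: [[0.064, 0.998, -0.0], [0.998, -0.064, 0.0], [0.0, -0.0, -1.0]]
force: [1.1, 0.5, 0.6]
grip_width: 0.0854
finger_force: 0.0
```

```bash
python3 - <<'E'
from h import *
c=snap('wrist','w7.png'); P=cloud(c); 
k=((P[...,2]>.085)&(P[...,2]<.108)&(abs(P[...,0]-.55)<.06)).astype(np.uint8)
n,l,st,ce=cv2.connectedComponentsWithStats(k)
for i in range(1,n):
    if st[i,4]>100:
        q=P[l==i]; q=q[abs(q[:,2]-np.median(q[:,2]))<.003]; (x,y),r=cv2.minEnclosingCircle(q[:,:2].astype(np.float32)*1000); print(st[i],round(x,1),round(y,1),round(r,1),np.median(q[:,2]).round(4),w2p([x/1000,y/1000]))
        need(x/1000,y/1000,.043,86.5)
# crate from top cam: visible?
t=snap('top','t7.png'); Q=cloud(t)
Z=Q[180:280,400:450]; k=(Z[...,2]>.009)&(Z[...,2]<.02); print(k.sum(),cv2.minAreaRect(Z[k][:,:2].astype(np.float32)*1000))
E
```

```text
[ 402    0   62   55 2717] 552.5 85.6 25.0 0.094 [-0.14006991  0.07017352]
need [139.7  92.4 196.4] turn -0.002 | pos [ 0.4515 -0.0481  0.2394] yaw 86.4 F [-0.8  0.4  0.5] w 0.0855 t 41.8
[ 392  153   54   53 2101] 542.8 -52.2 24.8 0.0941 [-0.14128701 -0.06797137]
need [  1.5  91.5 196.4] turn -0.002 | pos [ 0.4515 -0.0481  0.2394] yaw 86.4 F [-0.8  0.4  0.5] w 0.0855 t 41.8
328 ((493.2529296875, -320.9091491699219), (271.6919250488281, 149.6035919189453), 2.645673990249634)
```

Both lids are fully home (tops at 94 mm). Next: the crate position, and the pick of the first jar.

```bash
python3 - <<'E'
from h import *
t={'intrinsics':None}; c=snap('top'); im=c['image']
m=cv2.inRange(cv2.cvtColor(im,cv2.COLOR_RGB2GRAY),140,255); m[:180]=0;m[275:]=0;m[:,:398]=0;m[:,452:]=0
n,l,st,ce=cv2.connectedComponentsWithStats(cv2.morphologyEx(m,cv2.MORPH_CLOSE,np.ones((5,5))))
i=1+np.argmax(st[1:,4]); cnt=max(cv2.findContours((l==i).astype(np.uint8),0,1)[0],key=len)
w=np.array([onz(c,*p[0],.010)[:2] for p in cnt],np.float32)*1000; r=cv2.minAreaRect(w); print(st[i],r)
a=np.radians(3); 
for dx in(-88,0,88): print(dx, r[0][0]+dx*np.cos(a), r[0][1]+dx*np.sin(a))
E
```

```text
[ 406  190   38   77 2384] ((496.59429931640625, -342.4552001953125), (271.6350402832031, 112.47677612304688), 2.880326271057129)
-88 408.71490025800375 -347.06076434469156
0 496.59429931640625 -342.4552001953125
88 584.4736983748087 -337.84963604593344
```

>>> step_arm:
  deltas:
    - [0.8, 0, 10, 0, 0]
    - [0.8, 1, 20, 0, 0]
    - [0.8, 0, 25, 10, 0]
    - [0.8, 0, 22, 20, 0]
    - [0.8, 0, 15, 25, 0]
    - [0.8, 0, 0, 25, 0]
    - [0.8, 0, 0, 25, 0]
    - [0.8, 0, 0, 25, 0]
    - [0.8, 0, 0, 20, 0]
    - [0.8, 0, 0, 15, 0]
    - [0.8, 0, 0, 0, 0]
    - [0.8, 0, 0, 0, 0]
  force: 45

```text
time: 42.9
position: [0.5433, -0.0523, 0.0744]
eef_rot: [[0.062, 0.998, -0.001], [0.998, -0.062, 0.0], [0.0, -0.001, -1.0]]
force: [0.6, 0.2, 1.1]
grip_width: 0.077
finger_force: 0.0
```

```bash
python3 - <<'E'
from h import *
need(.5428,-.0522,.0435,86.5)
E
```

```text
need [ 0.1 -0.5 30.9] turn -0.001 | pos [ 0.5433 -0.0523  0.0744] yaw 86.5 F [0.6 0.2 1.1] w 0.077 t 42.9
```

>>> step_arm:
  deltas:
    - [0.8, 0, 0, 12, 0]
    - [0.8, 0, 0, 12, 0]
    - [0.8, 0, 0, 5, 0]
    - [0.8, 0, 0, 2, 0]
    - [0.8, 0, 0, 0, 0]
    - [-1, 0, 0, 0, 0]
    - [-1, 0, 0, 0, 0]
    - [-1, 0, 0, 0, 0]
    - [-1, 0, 0, 0, 0]
    - [-1, 0, 0, 0, 0]
    - [-1, 0, 0, 0, 0]
    - [-1, 0, 0, 0, 0]

```text
time: 43.9
position: [0.544, -0.0532, 0.0445]
eef_rot: [[0.063, 0.998, 0.001], [0.998, -0.063, -0.0], [0.0, 0.001, -1.0]]
force: [-0.5, -0.3, 9.5]
grip_width: 0.0489
finger_force: 45.0
```

```bash
python3 - <<'E'
from h import *
need(.584,-.338,.12,86.5)
E
```

```text
need [-281.7   58.   -75.5] turn -0.002 | pos [ 0.544  -0.0532  0.0445] yaw 86.4 F [-0.5 -0.3  9.5] w 0.0489 t 43.9
```

>>> step_arm:
  deltas:
    - [-1, 0, 0, -8, 0]
    - [-1, 0, 0, -15, 0]
    - [-1, 0, 0, -22, 0]
    - [-1, -8, 0, -20, 0]
    - [-1, -18, 4, -10, 0]
    - [-1, -25, 6, 0, 0]
    - [-1, -30, 7, 0, 0]
    - [-1, -32, 7, 0, 0]
    - [-1, -32, 7, 0, 0]
    - [-1, -32, 7, 0, 0]
    - [-1, -32, 7, 0, 0]
    - [-1, -30, 7, 0, 0]
    - [-1, -22, 4, 0, 0]
    - [-1, -14, 2, 0, 0]
    - [-1, -7, 0, 0, 0]
    - [-1, 0, 0, 10, 0]
    - [-1, 0, 0, 20, 0]
    - [-1, 0, 0, 20, 0]
    - [-1, 0, 0, 10, 0]
    - [-1, 0, 0, 0, 0]

```text
time: 45.57
position: [0.5828, -0.3366, 0.0564]
eef_rot: [[0.062, 0.998, -0.003], [0.998, -0.062, 0.002], [0.002, -0.003, -1.0]]
force: [-0.5, -0.4, -0.9]
grip_width: 0.0491
finger_force: 46.9
```

```bash
python3 - <<'E'
from h import *
c=snap('wrist','w8.png'); need(.584,-.338,.021,86.5)
E
```

```text
need [-0.9  0.6 37. ] turn -0.001 | pos [ 0.5835 -0.3372  0.058 ] yaw 86.4 F [ 0.3 -0.2 -2.1] w 0.0487 t 45.6
```

View pics/w8.png

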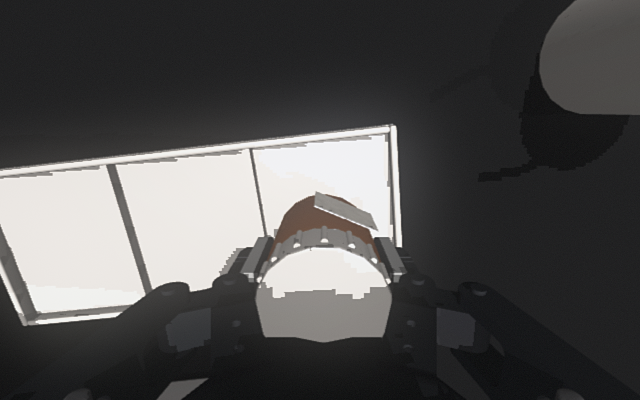

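The jar (325,250) is upright over the far compartment, between the walls at u≈258 and 392.

>>> step_arm:
  deltas:
    - [-1, -1, 0, 12, 0]
    - [-1, 0, 0, 12, 0]
    - [-1, 0, 0, 8, 0]
    - [-1, 0, 0, 4, 0]
    - [-1, 0, 0, 1, 0]
    - [-1, 0, 0, 0, 0]
    - [0.3, 0, 0, 0, 0]
    - [0.5, 0, 0, 0, 0]
    - [0.6, 0, 0, 0, 0]
    - [0.6, 0, 0, 0, 0]
    - [0.6, 0, 0, -8, 0]
    - [0.6, 0, 0, -20, 0]
    - [0.6, 0, 0, -25, 0]
    - [0.8, 0, 0, -25, 0]
    - [0.8, 0, 0, -25, 0]
    - [0.8, 0, 0, -20, 0]
    - [0.8, 0, 0, 0, 0]

```text
time: 47.03
position: [0.585, -0.3398, 0.1495]
eef_rot: [[0.063, 0.998, 0.005], [0.998, -0.063, -0.002], [-0.002, 0.006, -1.0]]
force: [0.2, 0.6, -0.9]
grip_width: 0.0772
finger_force: 0.0
```

```bash
python3 - <<'E'
from h import *
need(.5525,.0856,.14,86.5)
E
```

```text
need [422.5 -59.4   8.3] turn -0.002 | pos [ 0.585  -0.3398  0.1495] yaw 86.4 F [ 0.2  0.6 -0.9] w 0.0772 t 47.0
```

>>> step_arm:
  deltas:
    - [0.8, 12, -2, 0, 0]
    - [0.8, 24, -4, 0, 0]
    - [0.8, 32, -5, 0, 0]
    - [0.8, 35, -5, 0, 0]
    - [0.8, 35, -5, 0, 0]
    - [0.8, 35, -5, 0, 0]
    - [0.8, 35, -5, 0, 0]
    - [0.8, 35, -5, 0, 0]
    - [0.8, 35, -5, 0, 0]
    - [0.8, 35, -5, 0, 0]
    - [0.8, 35, -5, 0, 0]
    - [0.8, 30, -4, 0, 0]
    - [0.8, 22, -4, 0, 0]
    - [0.8, 14, 0, 0, 0]
    - [0.8, 8, 0, 0, 0]
    - [0.8, 0, 0, 15, 0]
    - [0.8, 0, 0, 20, 0]
    - [0.8, 0, 0, 20, 0]
    - [0.8, 0, 0, 10, 0]
    - [0.8, 0, 0, 0, 0]

```text
time: 48.7
position: [0.5506, 0.085, 0.0781]
eef_rot: [[0.063, 0.998, -0.002], [0.998, -0.063, -0.001], [-0.001, -0.002, -1.0]]
force: [-0.0, 0.2, 0.3]
grip_width: 0.0771
finger_force: 0.0
```

```bash
python3 - <<'E'
from h import *
need(.5525,.0856,.0435,86.5)
E
```

```text
need [ 0.8  1.9 34.6] turn -0.002 | pos [0.5506 0.085  0.0781] yaw 86.4 F [-0.   0.2  0.3] w 0.0771 t 48.7
```

>>> step_arm:
  deltas:
    - [0.8, 1, 2, 8, 0]
    - [0.8, 0, 0, 12, 0]
    - [0.8, 0, 0, 8, 0]
    - [0.8, 0, 0, 4, 0]
    - [0.8, 0, 0, 2, 0]
    - [0.8, 0, 0, 0, 0]
    - [-1, 0, 0, 0, 0]
    - [-1, 0, 0, 0, 0]
    - [-1, 0, 0, 0, 0]
    - [-1, 0, 0, 0, 0]
    - [-1, 0, 0, 0, 0]
    - [-1, 0, 0, 0, 0]
    - [-1, 0, 0, 0, 0]

```text
time: 49.78
position: [0.5537, 0.0865, 0.0463]
eef_rot: [[0.063, 0.998, 0.001], [0.998, -0.063, 0.0], [0.0, 0.001, -1.0]]
force: [-0.8, -0.5, 8.4]
grip_width: 0.0494
finger_force: 45.4
```

```bash
python3 - <<'E'
from h import *
need(.409,-.347,.12,86.5)
E
```

```text
need [-441.7 -117.   -73.9] turn -0.002 | pos [0.5537 0.0865 0.0463] yaw 86.4 F [-0.8 -0.5  8.4] w 0.0494 t 49.8
```

>>> step_arm:
  deltas:
    - [-1, 0, 0, -8, 0]
    - [-1, 0, 0, -16, 0]
    - [-1, 0, 0, -24, 0]
    - [-1, -10, 0, -24, 0]
    - [-1, -20, -5, -16, 0]
    - [-1, -28, -8, 0, 0]
    - [-1, -34, -10, 0, 0]
    - [-1, -34, -10, 0, 0]
    - [-1, -34, -10, 0, 0]
    - [-1, -34, -10, 0, 0]
    - [-1, -34, -10, 0, 0]
    - [-1, -34, -10, 0, 0]
    - [-1, -34, -10, 0, 0]
    - [-1, -34, -10, 0, 0]
    - [-1, -34, -10, 0, 0]
    - [-1, -30, -8, 0, 0]
    - [-1, -24, -6, 0, 0]
    - [-1, -16, 0, 0, 0]
    - [-1, -8, 0, 0, 0]
    - [-1, 0, 0, 0, 0]

```text
time: 51.45
position: [0.4084, -0.3485, 0.1338]
eef_rot: [[0.065, 0.998, 0.0], [0.998, -0.065, -0.0], [-0.0, 0.0, -1.0]]
force: [-0.4, 0.7, -2.6]
grip_width: 0.049
finger_force: 46.8
```

```bash
python3 - <<'E'
from h import *
need(.409,-.347,.0235,86.5)
E
```

```text
need [  1.6   0.5 110.3] turn -0.004 | pos [ 0.4084 -0.3485  0.1338] yaw 86.3 F [-0.4  0.7 -2.6] w 0.049 t 51.5
```

>>> step_arm:
  deltas:
    - [-1, 0, 0, 10, 0]
    - [-1, 0, 0, 20, 0]
    - [-1, 0, 0, 20, 0]
    - [-1, 0, 0, 20, 0]
    - [-1, 0, 0, 16, 0]
    - [-1, 0, 0, 10, 0]
    - [-1, 0, 0, 8, 0]
    - [-1, 0, 0, 5, 0]
    - [-1, 0, 0, 1, 0]
    - [-1, 0, 0, 0, 0]
    - [-1, 0, 0, 0, 0]

```text
time: 52.37
position: [0.409, -0.3474, 0.0242]
eef_rot: [[0.063, 0.998, 0.001], [0.998, -0.063, -0.0], [-0.0, 0.001, -1.0]]
force: [-0.5, -0.3, -1.4]
grip_width: 0.049
finger_force: 46.8
```

>>> step_arm:
  deltas:
    - [0.3, 0, 0, 0, 0]
    - [0.5, 0, 0, 0, 0]
    - [0.6, 0, 0, 0, 0]
    - [0.6, 0, 0, 0, 0]
    - [0.6, 0, 0, -8, 0]
    - [0.6, 0, 0, -20, 0]
    - [0.6, 0, 0, -25, 0]
    - [0.6, 0, 0, -25, 0]
    - [0.6, 0, 0, -25, 0]
    - [0.3, 0, 0, -20, 0]
    - [0.3, 10, 1, 0, 0]
    - [0.3, 25, 3, 0, 0]
    - [0.3, 35, 6, 0, 0]
    - [0.3, 35, 6, 0, 0]
    - [0.3, 35, 6, 0, 0]
    - [0.3, 35, 6, 0, 0]
    - [0.3, 35, 6, 0, 0]
    - [0.3, 35, 6, 0, 0]
    - [0.3, 30, 5, 0, 0]
    - [0.3, 20, 5, 0, 0]

```text
time: 54.03
position: [0.4773, -0.0525, 0.1469]
eef_rot: [[0.06, 0.998, 0.0], [0.998, -0.06, 0.001], [0.001, 0.0, -1.0]]
force: [0.3, 0.1, -0.3]
grip_width: 0.0556
finger_force: 0.0
```

```bash
python3 - <<'E'
from h import *
need(.4555,.0205,.03,86.5)
E
```

```text
need [ 71.4 -26.2 117. ] turn 0.001 | pos [ 0.4773 -0.0525  0.1469] yaw 86.6 F [ 0.3  0.1 -0.3] w 0.0556 t 54.0
```

>>> step_arm:
  deltas:
    - [0.3, 15, -6, 0, 0]
    - [0.3, 22, -10, 0, 0]
    - [0.3, 20, -10, 0, 0]
    - [0.3, 12, 0, 5, 0]
    - [0.3, 0, 0, 15, 0]
    - [0.3, 0, 0, 22, 0]
    - [0.3, 0, 0, 25, 0]
    - [0.3, 0, 0, 22, 0]
    - [0.3, 0, 0, 15, 0]
    - [0.3, 0, 0, 9, 0]
    - [0.3, 0, 0, 4, 0]
    - [0.3, 0, 0, 0, 0]
    - [0.3, 0, 0, 0, 0]
  force: 30

```text
time: 55.12
position: [0.4556, 0.0146, 0.0301]
eef_rot: [[0.063, 0.998, 0.0], [0.998, -0.063, 0.0], [0.0, 0.0, -1.0]]
force: [0.0, 0.2, 0.6]
grip_width: 0.0554
finger_force: 0.0
```

>>> step_arm:
  deltas:
    - [-1, 0, 0, 0, 0]
    - [-1, 0, 0, 0, 0]
    - [-1, 0, 0, 0, 0]
    - [-1, 0, 0, 0, 0]
    - [-1, 0, 0, 0, 0]
    - [-1, 0, 0, 0, 0]

```text
time: 55.62
position: [0.4558, 0.0144, 0.0302]
eef_rot: [[0.063, 0.998, 0.001], [0.998, -0.063, 0.0], [0.0, 0.001, -1.0]]
force: [-1.0, -0.3, 7.9]
grip_width: 0.0228
finger_force: 28.9
```

>>> step_arm:
  deltas:
    - [-1, 0, 4, 0, 0]
    - [-1, 0, 8, 0, 0]
    - [-1, 0, 9, 0, 0]
    - [-1, 0, 9, 0, 0]
    - [-1, 0, 9, 0, 0]
    - [-1, 0, 9, 0, 0]
    - [-1, 0, 9, 0, 0]
    - [-1, 0, 9, 0, 0]
    - [-1, 0, 9, 0, 0]
    - [-1, 0, 9, 0, 0]
    - [-1, 0, 9, 0, 0]
    - [-1, 0, 9, 0, 0]
    - [-1, 0, 9, 0, 0]
    - [-1, 0, 8, 0, 0]
    - [-1, 0, 7, 0, 0]
    - [-1, 0, 5, 0, 0]
    - [-1, 0, 4, 0, 0]
    - [-1, 0, 2, 0, 0]
    - [-1, 0, 0, 0, 0]
    - [-1, 0, 0, 0, 0]

```text
time: 57.28
position: [0.593, 0.0069, 0.0303]
eef_rot: [[0.063, 0.998, 0.002], [0.998, -0.063, 0.002], [0.002, 0.002, -1.0]]
force: [2.1, 5.2, 4.2]
grip_width: 0.0226
finger_force: 29.2
```

```bash
python3 - <<'E'
from h import *
need(.5951,.0125,.03,86.5)
E
```

```text
need [5.7 1.7 0.3] turn -0.002 | pos [0.593  0.0069 0.0303] yaw 86.4 F [2.1 5.2 4.2] w 0.0226 t 57.3
```

>>> step_arm:
  deltas:
    - [-1, 0, 2, 0, 0]
    - [-1, 0, 2, 0, 0]
    - [-1, 0, 2, 0, 0]
    - [-1, 0, 1.5, 0, 0]
    - [-1, 0, 0, 0, 0]
    - [-1, 0, 0, 0, 0]

```text
time: 57.78
position: [0.5947, 0.0067, 0.0298]
eef_rot: [[0.061, 0.998, -0.011], [0.998, -0.061, 0.0], [-0.0, -0.011, -1.0]]
force: [-40.8, 7.8, 30.6]
grip_width: 0.0226
finger_force: 32.6
```

>>> step_arm:
  deltas:
    - [-1, 0, -2, 0, 0]
    - [-1, 0, -2, 0, 0]
    - [0, 0, 0, 0, 0]
    - [0.2, 0, 0, 0, 0]
    - [0.2, 0, 0, 0, 0]
    - [0.2, 0, 0, 0, 0]
    - [0.2, 0, 0, -10, 0]
    - [0.2, 0, 0, -20, 0]
    - [0.2, 0, 0, -30, 0]
    - [0.2, 0, 0, -35, 0]
    - [0.2, 10, -10, -35, 0]
    - [0.6, 20, -10, -35, 0]
    - [1, 25, -10, -35, 0]
    - [1, 25, -10, -20, 0]
    - [1, 20, -10, 0, 0]
    - [1, 10, 0, 0, 0]
    - [1, 0, 0, 0, 0]
    - [1, 0, 0, 0, 0]

```text
time: 59.28
position: [0.5534, 0.1167, 0.2477]
eef_rot: [[0.063, 0.998, -0.0], [0.998, -0.063, -0.0], [-0.0, -0.0, -1.0]]
force: [0.2, -1.2, -0.6]
grip_width: 0.0858
finger_force: 0.0
```

```bash
cat > scr.py <<'E'
from h import *
c=snap('wrist','w9.png'); P=cloud(c); need(.5374,.1705,.2,86.5)
def rect(k,name):
    n,l,st,ce=cv2.connectedComponentsWithStats(k.astype(np.uint8)); i=1+np.argmax(st[1:,4]); q=P[l==i]
    r=cv2.minAreaRect(q[:,:2].astype(np.float32)*1000); b=cv2.boxPoints(r); e=b[1]-b[0]; f=b[2]-b[1]; e=e if np.hypot(*e)>np.hypot(*f) else f
    a=np.degrees(np.arctan2(e[1],e[0]))%180
    print(name,len(q),np.round(r[0],1),np.round(r[1],1),round(a,1),'z',np.median(q[:,2]).round(4)); return r[0],a
R=(abs(P[...,0]-.54)<.12)&(P[...,1]>.11)&(P[...,1]<.28)
rect(R&(P[...,2]>.05)&(P[...,2]<.068),'grip'); rect(R&(P[...,2]>.012)&(P[...,2]<.03),'foot')
k=(P[...,2]>.055)&(P[...,2]<.075)&(abs(P[...,0]-.594)<.05)&(abs(P[...,1]-.013)<.025)
if k.sum()>20: rect(k,'knob')
E
python3 scr.py
```

```text
need [ 53.3 -19.5  47.4] turn -0.003 | pos [0.5535 0.1161 0.2475] yaw 86.3 F [ 0.8 -0.9  0.7] w 0.0858 t 59.3
grip 1432 [563.8 225.5] [22.6 59.5] 177.9 z 0.0595
foot 1834 [563.7 222.3] [46.7 87.7] 177.9 z 0.0205
knob 165 [594.1  13.7] [23.3 21.2] 4.1 z 0.0632
```

View pics/w9.png

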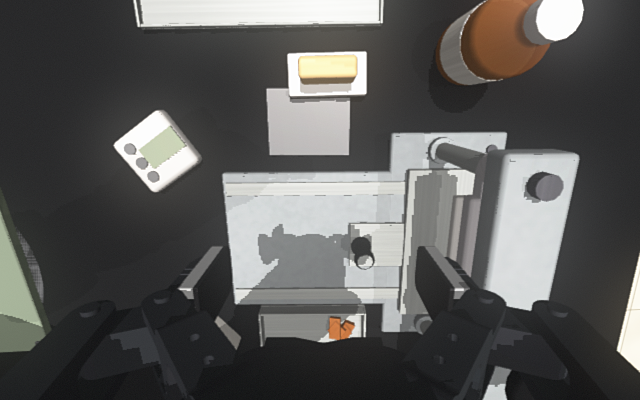

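The scraper now lies mostly off its rest: grip at (328,69), i.e. (0.564, 0.225), long side at 178°. The carriage is home, the plate is empty and the chips are in the pan at (341,328). Re-grip the scraper and put it back on the rest.

>>> step_arm:
  deltas:
    - [0.3, 10, 0, 0, -0.114]
    - [0.3, 0, 0, 5, -0.114]
    - [0.3, 0, 0, 5, -0.114]
    - [0.3, 0, 0, 5, -0.114]
    - [0.3, 0, 0, 5, -0.114]
    - [0.3, 0, 0, 5, -0.114]
    - [0.3, 0, 0, 5, -0.114]
    - [0.3, 0, 0, 5, -0.114]
    - [0.3, 0, 0, 5, -0.114]
    - [0.3, 0, 0, 5, -0.114]
    - [0.3, 0, 0, 5, -0.114]
    - [0.3, 0, 0, 5, -0.114]
    - [0.3, 0, 0, 5, -0.114]
    - [0.3, 0, 0, 5, -0.114]
    - [0.3, 0, 0, 0, 0]
    - [0.3, 0, 0, 0, 0]

```text
time: 60.67
position: [0.5541, 0.126, 0.1823]
eef_rot: [[-0.999, 0.043, -0.001], [0.043, 0.999, -0.0], [0.001, -0.0, -1.0]]
force: [-0.5, 0.0, 1.1]
grip_width: 0.0558
finger_force: 0.0
```

```bash
python3 - <<'E'
from h import *
need(.5638,.2255,.03,177.9)
E
```

```text
need [ -5.6  99.8 152.2] turn -0.006 | pos [0.5541 0.126  0.1823] yaw 177.6 F [-0.5  0.   1.1] w 0.0558 t 60.7
```

>>> step_arm:
  deltas:
    - [0.3, -3, 12, 0, 0]
    - [0.3, -3, 22, 0, 0]
    - [0.3, 0, 25, 0, 0]
    - [0.3, 0, 22, 10, 0]
    - [0.3, 0, 13, 18, 0]
    - [0.3, 0, 5, 25, 0]
    - [0.3, 0, 0, 25, 0]
    - [0.3, 0, 0, 25, 0]
    - [0.3, 0, 0, 20, 0]
    - [0.3, 0, 0, 15, 0]
    - [0.3, 0, 0, 9, 0]
    - [0.3, 0, 0, 5, 0]
    - [0.3, 0, 0, 0, 0]
    - [0.3, 0, 0, 0, 0]
  force: 60

```text
time: 61.83
position: [0.564, 0.2261, 0.0315]
eef_rot: [[-0.999, 0.038, 0.001], [0.038, 0.999, 0.001], [-0.001, 0.001, -1.0]]
force: [-0.5, 0.0, 0.3]
grip_width: 0.0557
finger_force: 0.0
```

>>> step_arm:
  deltas:
    - [-1, 0, 0, 0, 0]
    - [-1, 0, 0, 0, 0]
    - [-1, 0, 0, 0, 0]
    - [-1, 0, 0, 0, 0]
    - [-1, 0, 0, 0, 0]
    - [-1, 0, 0, 0, 0]
    - [-1, 0, 0, 0, 0]
    - [-1, 0, 0, -4, 0]
    - [-1, 0, 0, -8, 0]
    - [-1, 0, 0, -8, 0]
    - [-1, 0, 0, 0, 0]
    - [-1, 0, 0, 0, 0]

```text
time: 62.83
position: [0.5639, 0.2259, 0.0512]
eef_rot: [[-0.999, 0.038, 0.001], [0.038, 0.999, 0.0], [-0.001, 0.0, -1.0]]
force: [0.5, 1.2, -1.7]
grip_width: 0.0211
finger_force: 59.7
```

```bash
python3 - <<'E'
from h import *
need(.5374,.1705,.0312,176.5)
E
```

```text
need [ 24.4 -56.4  20. ] turn 0.023 | pos [0.5639 0.2259 0.0512] yaw 177.8 F [ 0.5  1.2 -1.7] w 0.0211 t 62.8
```

>>> step_arm:
  deltas:
    - [-1, 5, -8, 0, 0.023]
    - [-1, 7, -14, 0, 0]
    - [-1, 7, -14, 0, 0]
    - [-1, 5, -12, 0, 0]
    - [-1, 0, -8, 0, 0]
    - [-1, 0, 0, 5, 0]
    - [-1, 0, 0, 6, 0]
    - [-1, 0, 0, 4, 0]
    - [-1, 0, 0, 2, 0]
    - [-1, 0, 0, 0, 0]
    - [-1, 0, 0, 0, 0]

```text
time: 63.75
position: [0.5365, 0.1719, 0.0333]
eef_rot: [[-0.998, 0.06, -0.0], [0.06, 0.998, 0.0], [0.0, 0.0, -1.0]]
force: [-0.3, -0.2, -2.0]
grip_width: 0.0209
finger_force: 59.8
```

>>> step_arm:
  deltas:
    - [-1, 0, 0, 1, 0]
    - [-1, 0, 0, 1, 0]
    - [-1, 0, 0, 0, 0]
    - [-1, 0, 0, 0, 0]

```text
time: 64.08
position: [0.5365, 0.1718, 0.0329]
eef_rot: [[-0.998, 0.06, 0.001], [0.06, 0.998, 0.0], [-0.001, 0.0, -1.0]]
force: [-10.2, -5.9, 30.2]
grip_width: 0.0208
finger_force: 64.4
```

>>> step_arm:
  deltas:
    - [-1, 0, 0, -1.5, 0]
    - [-1, 0, 0, 0, 0]
    - [0, 0, 0, 0, 0]
    - [0.3, 0, 0, 0, 0]
    - [0.3, 0, 0, 0, 0]
    - [0.3, 0, 0, 0, 0]
    - [0.3, 0, 0, -10, 0]
    - [0.3, 0, 0, -20, 0]
    - [0.3, 0, 0, -30, 0]
    - [0.3, 0, 0, -35, 0]
    - [0.3, 0, 0, -35, 0]
    - [0.3, 0, -10, -35, 0]
    - [0.3, 0, -25, -30, 0]
    - [0.3, 0, -25, -10, 0]
    - [0.3, 10, -25, 0, 0]
    - [0.3, 20, -25, 0, 0]
    - [0.3, 20, -15, 0, 0]
    - [0.3, 10, -10, 0, 0]
    - [0.3, 0, 0, 0, 0]
    - [0.3, 0, 0, 0, 0]

```text
time: 65.75
position: [0.4684, 0.0398, 0.2389]
eef_rot: [[-0.998, 0.061, 0.001], [0.061, 0.998, -0.0], [-0.001, -0.0, -1.0]]
force: [0.6, 1.1, 0.2]
grip_width: 0.0556
finger_force: 0.0
```

```bash
sed -i 's/w9.png/w10.png/' scr.py; python3 scr.py; python3 - <<'E'
from h import *
t=snap('top'); s=snap('side')
a=cv2.imread('pics/w10.png'); b=np.hstack([cv2.resize(t['image'][135:285,150:500],(400,200)),cv2.resize(s['image'][40:340,160:480],(400,375))[100:300]])[:,:,::-1]
cv2.imwrite('pics/c10.png',np.vstack([cv2.resize(a,(800,500))[60:430],b]))
P=cloud(t)[180:275,398:452]; k=(P[...,2]>.06)&(P[...,2]<.09); q=P[k]
for g in (q[q[:,0]>.5],q[q[:,0]<=.5]): print(len(g), g.mean(0) if len(g) else '')
E
```

```text
need [-60.6 134.   38.8] turn 1.571 | pos [0.4687 0.0404 0.2387] yaw 176.5 F [ 0.3  1.2 -0.3] w 0.0558 t 65.8
grip 1100 [535.2 170.9] [21.7 58.6] 176.8 z 0.0605
foot 1410 [535.8 171.3] [46.5 87.7] 176.8 z 0.0209
knob 174 [592.7  13. ] [23.4 21.3] 83.6 z 0.0632
159 [ 0.58146667 -0.33587653  0.06841164]
167 [ 0.40711803 -0.3464436   0.06876699]
```

View pics/c10.png

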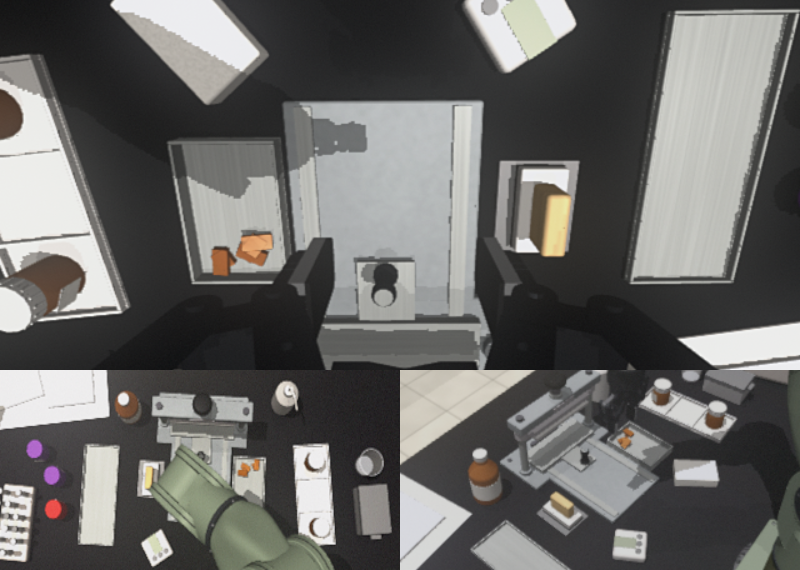

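The composite shows the scraper standing on its rest at (541,210), three chips in the pan at (240,250), the carriage home with the knob at (385,285), and both jars upright in the crate. I'm handing in.

```bash
python3 -c "
from h import *
print(order.job_done())"
```

```text
the job is handed in; nothing more can be done
None
```

The job is handed in, verdict not shown: three chips in the pan, both jars' lids pressed fully home and the jars upright in the crate, carriage fully home, and the scraper, knocked off mid-run, back on its rest with its long side along the rest's x as your text says, not along y as it first stood.

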